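# Clamp a batch of mould frames in the screw press

## Robot

A 6-joint arm with a two-finger parallel gripper is mounted at the origin on the work surface. World frame = base frame: x ahead of the robot, y to its left, z up, the work surface at z = 0. Lengths are in mm, angles in rad, forces in N, time in s.
With the tool pointing down it reaches from about 300 to 775 mm from the base axis. Payload 14.6 kg.
Tool frame: the origin (TCP) lies midway between the tips of the shut fingers; the grasp point (between the pads) lies manip.grasp_offset behind it (manip.grasp_offset is the distance from the TCP to the grasp point, in mm); z points along the fingers, y is the direction in which the jaws open and shut (so a half turn about z gives the same grasp; the last joint's range is limited). The gripper opens to 94 mm and grips with 3 to 60 N. Pads are 16 mm wide; open, the fingers measure 119 mm over their backs; the gripper's body (75 mm by 177 mm) begins 78 mm behind the grasp point.
Start: joints at [-0.067, 0.3, 1.521, -0, 1.321, -0.067], TCP at [549.99, -0.002, 205.446] pointing down, gripper open.
Joint ranges: [-3.03, 3.03], [-0.79, 2.21], [0.23, 2.52], [-1.04, 4.18], [0, 3.07], [-2.55, 2.55]. Speed limits (rad/s): [2.22, 2.22, 2.57, 3.14, 3.14, 3.14].

## Interface

Orientations are given as [roll, pitch, yaw] about the fixed x, y, z axes, in that order (R = Rz(yaw) Ry(pitch) Rx(roll)).
In Python, from cell import monitor, vision, order, manip gives the robot as it stands.
- The arm moves only by the shell command python3 -m jog 'ROWS' [FORCE]. ROWS is JSON, a list of rows, each a list of 7 numbers: the shift along the tool's x, y, z in cm, then the turn, a rotation vector about the tool's x, y, z in rad, then the opening in per cent of the stroke, from 0 (shut) to 100 (fully open). In form: [[tx, ty, tz, rx, ry, rz, jaw], ...]. A call has 1 to 8 rows; each row shifts and turns the commanded pose from where the row before left it, along the tool's axes as they then stand; what a row does not reach is not made up. A row lasts 1/10 s, in which the tool goes at most 50 mm and 8.59 degrees, less where a joint would pass 70% of its speed; a pose out of reach is approached as far as the arm can. A call is refused whole if a number of a shift passes 5 or a number of a turn 0.15, either way. A call with a gripper value outside its range is refused whole. The fingers move at their own pace and stop on an object; FORCE is the grip in N (left out, the last holds). Time passes only in rows, so rows that do not move let the fingers close. It gives the time, the measured TCP pose, the force and the opening at its end, in the units of the state.
- monitor.read_state(): the state, without advancing time (a new reading comes with each control period).
- vision.camera(name): name is "scene" or "side" or "wrist"; returns a dict with "color" (400x640x3 uint8, blue, green, red), "fx", "fy", "cx", "cy" (pixels), "cam_to_world" (4x4, takes a point from camera to world coordinates); the wrist camera has in their place "tool_from_camera" (4x4, takes a point from camera to tool coordinates, whose origin is the TCP and whose axes are the flange's). Camera axes: x right, y down, z forward; pixel columns grow to the right and rows downward; lengths in mm; the calibration is good to about 2 mm. The wrist camera is an equidistant fisheye: a pixel r from the principal point sees the ray r / f radians off the axis. A picture is of the moment at which its call begins: read the wrist's pose just before it. There is no depth.
- order.sign_off(): hands the job in, once; it reports no verdict.
The state is a dict: "clock": time; "joints": joint angles; "qd": joint speeds; "effort": joint torques, N m; "eef_pos": TCP position; "eef_rot": TCP orientation; "wrist_force": force on the tool from outside, world axes, zero at the start; "moment": the same for the moment, N m; "finger_gap": finger opening in mm.
Only numpy, scipy, OpenCV 4.12 (cv2) and the standard library are available. Lean on these libraries where they do the work, as an engineer would, in place of code of your own. Each camera call takes 0.05 s, during which the arm holds its last target.

## Task

Make up a batch in the mould press: pull its tray out, stack all the aluminium mould frames that lie on the bench between the pins of the tray, flat, one on another with their long sides along the tray, and lay the wooden cover board on top of them. Push the tray fully home under the platen, then turn the round knob clockwise, letting go and regripping as often as needed, until the platen bears firmly on the stack and the knob's clutch slips. Leave the bowl, the hammer and the tub where they are.

Things in the scene. Friction and masses are not known exactly. Their poses are not given: they have to be found in the camera images.
- press: grey bench screw press, fixed, 214 mm high. Origin: on the bench under the screw's axis; z up; its -x is the way the tray comes out. Two columns 62 mm either side in y. Base 28 mm high, 94 mm wide, to 215 mm in -x and 65 mm in +x (152 mm wide at the columns). Bridge 50 mm (x) by 152 mm (y), underside 148 and top 172 mm up (nuts and collar to 178)
- tray (a joint): how far the steel tray is drawn out of the press, in m: 0 fully home (pad under the platen, against a firm stop), 0.15 fully out (stop). It slides with about 1.5 N of friction and stays where it is left
- tray_pad (a point): centre of the tray's flat loading pad, on its upper face, 36 mm above the bench; axes as the press's (x along the slide, +x inwards). Round the pad stand eight upright locating pins, 6 mm in diameter and 62 mm tall, that leave 92 mm in x and 60 mm in y free: four at x = +-34, y = +-33 mm, four at x = +-49, y = +-15 mm. The tray is 76 mm wide
- tray_handle (a point): top centre of the tray's upright black round handle, 18 mm in diameter, 45 mm tall above the tray's upper face, top 81 mm above the bench; it stands 115 mm from the pad centre towards the press's -x
- platen: dark steel pressure plate, 84 (x) by 52 (y) by 18 mm, that the screw drives straight down between the columns. Origin: centre of its underside; 124 mm above the bench at the start (fully raised), at most 50 mm lower
- knob: round knurled aluminium knob, 50 mm in diameter, 36 mm tall, above the bridge. Origin: centre of its underside, 178 mm up, on the screw's axis. It stays at its height. Clockwise from above lowers the platen 14 mm a turn (about 0.04 Nm); it turns endlessly. A clutch in it slips at about 0.075 Nm (platen force about 18 N) once the platen is stopped. The screw holds when let go
- frame0: closed aluminium mould frame, a flat block 76 (x) by 50 (y) by 18 mm, about 160 g, with a dark parting line and four dark screw heads; all alike. Two or three lie flat on the bench (an absent one reads None). Origin: centre of the underside; z up
- frame1: closed aluminium mould frame, a flat block 76 (x) by 50 (y) by 18 mm, about 160 g, with a dark parting line and four dark screw heads; all alike. Two or three lie flat on the bench (an absent one reads None). Origin: centre of the underside; z up
- frame2: closed aluminium mould frame, a flat block 76 (x) by 50 (y) by 18 mm, about 160 g, with a dark parting line and four dark screw heads; all alike. Two or three lie flat on the bench (an absent one reads None). Origin: centre of the underside; z up
- cover: plain dark wooden cover board, 84 (x) by 44 (y) by 14 mm, 60 g, thinner, longer and narrower than the frames, lying flat on the bench. Origin: centre of the underside; z up. It goes on last, long side along the tray
- bowl: steel bowl, 104 mm across and 45 mm high; a bystander. Origin: centre of the underside
- hammer: small hammer, 200 mm long, lying; a bystander. Origin: under its middle
- tub: white plastic tub, 72 mm across and 30 mm high; a bystander. Origin: centre of the underside
Not all that is in view belongs to the job. Leave any purple look-alike of the frame1 alone. Leave any purple or red look-alike of the frame0 alone.

How it is judged:
By the outcome, as a careful person would: the job done as asked, in the order asked, and still so for the second after the job is handed in, with the robot touching nothing.
Of frame0, frame1, frame2 only 2 to 3 are there at a start; the rules pass over those that are not, and their reading is None.
At some moment in a run one of frame0, frame1, frame2, cover may be knocked a few centimetres aside while the robot is not near it.
Once in a run the grip may slacken for a moment while it holds something.
It also fails if it takes over 210 s, if anything falls off the work surface, if the arm or the gripper's body presses on something with over 40 N, if the wrist force passes 120 N, or if a joint passes its speed limit or range.

## Working session

There is one attempt and no reset: what is moved stays moved. The work goes in short steps, Python scripts to look and compute and a shell command to move; the robot and the scene stay as the last step left them, time stands still between calls to the robot, and variables do not carry over. Pictures are saved under pics/ and viewed, and the job is handed in when it is done.

```bash
ls; mkdir -p pics; python3 - <<'E'
from cell import monitor, vision, order, manip
import cv2
s=monitor.read_state(); print(s); print(manip.grasp_offset)
for n in ["scene","side","wrist"]:
    c=vision.camera(n); cv2.imwrite(f"pics/{n}0.png",c["color"]); print(n,{k:v for k,v in c.items() if k!="color"})
E
```

```text
pics
{'clock': 0.0, 'joints': array([-6.65879648e-02,  3.00464193e-01,  1.52159316e+00, -2.67941604e-05,
        1.32069616e+00, -6.65851813e-02]), 'qd': array([-0.00054994, -0.00122833, -0.00127878, -0.00039264,  0.0011334 ,
       -0.00011761]), 'effort': array([-1.53750298e-03, -5.31805658e+01, -3.52735734e+01,  7.07558286e-02,
        2.43994006e-02, -4.79655944e-05]), 'eef_pos': array([5.49732431e+02, 1.44877580e-02, 2.04885011e+02]), 'eef_rot': array([-3.14043265e+00, -5.13432070e-05,  1.57080016e+00]), 'wrist_force': array([-0.88702172,  0.54850392,  0.11287212]), 'moment': array([-0.07568345, -0.02434854,  0.00458988]), 'finger_gap': 94.39310382800113}
18.8
scene {'fx': 418.1574329238163, 'fy': 418.1574329238163, 'cx': 322.86437347807663, 'cy': 194.67041866805468, 'cam_to_world': array([[-3.77144339e-01,  5.04638139e-01, -7.76596740e-01,
         1.55624503e+03],
       [ 9.26094838e-01,  2.15000317e-01, -3.10037441e-01,
         4.12909124e+02],
       [ 1.05118276e-02, -8.36131098e-01, -5.48428928e-01,
         8.34606839e+02],
       [ 0.00000000e+00,  0.00000000e+00,  0.0
[... 280 characters left out ...]
3699436e-01, -8.60251919e-01,
         1.18997009e+03],
       [-2.24727577e-02, -8.82343569e-01, -4.70068932e-01,
         7.70736649e+02],
       [ 0.00000000e+00,  0.00000000e+00,  0.00000000e+00,
         1.00000000e+00]])}
wrist {'fx': 309.70691628693146, 'fy': 309.70691628693146, 'cx': 323.45552766079027, 'cy': 196.42435830359352, 'tool_from_camera': array([[-8.97576174e-04, -9.72754176e-01, -2.31837244e-01,
         6.71562820e+01],
       [ 9.99999254e-01, -1.06529230e-03,  5.98230170e-04,
        -5.65162655e-01],
       [-8.28905328e-04, -2.31836534e-01,  9.72754406e-01,
        -1.80032617e+02],
       [ 0.00000000e+00,  0.00000000e+00,  0.00000000e+00,
         1.00000000e+00]])}
```

View pics/scene0.png

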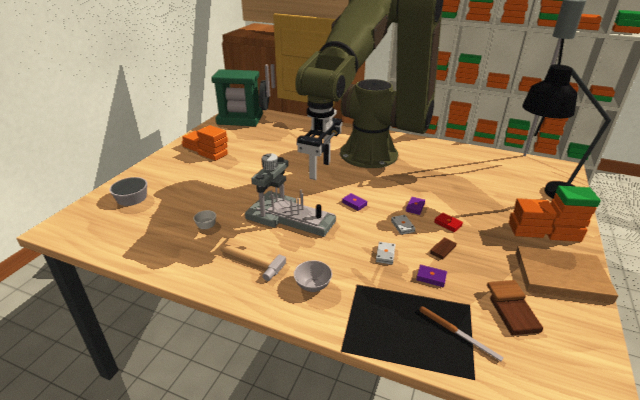

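View pics/side0.png

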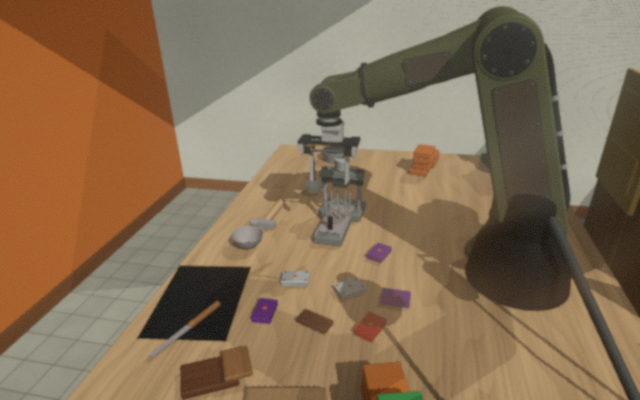

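View pics/wrist0.png

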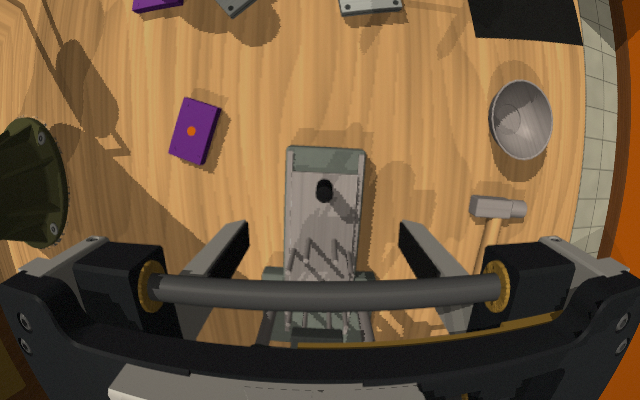

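```bash
cat > h.py <<'E'
from cell import monitor, vision, order, manip
import numpy as np, cv2
from scipy.spatial.transform import Rotation as R
def tool():
    s=monitor.read_state(); T=np.eye(4); T[:3,:3]=R.from_euler('xyz',s['eef_rot']).as_matrix(); T[:3,3]=s['eef_pos']; return T
def snap(n,f=None):
    T=tool(); c=vision.camera(n); c['fish']=n=='wrist'
    c['T']=T@c['tool_from_camera'] if n=='wrist' else c['cam_to_world']
    if f: cv2.imwrite(f,c['color'])
    return c
def ray(c,u,v):
    a=(np.array([u,v])-[c['cx'],c['cy']])/[c['fx'],c['fy']]
    if c['fish']:
        r=np.hypot(*a); d=np.r_[a*(np.sin(r)/max(r,1e-9)),np.cos(r)]
    else: d=np.r_[a,1]
    return c['T'][:3,3], c['T'][:3,:3]@d
def onz(c,u,v,z):
    o,d=ray(c,u,v); return o+d*(z-o[2])/d[2]
def proj(c,p):
    q=np.linalg.inv(c['T'])@np.r_[p,1]; q=q[:3]
    if c['fish']:
        r=np.hypot(q[0],q[1]); th=np.arctan2(r,q[2]); a=q[:2]/max(r,1e-9)*th
    else: a=q[:2]/q[2]
    return a*[c['fx'],c['fy']]+[c['cx'],c['cy']]
def crop(c,u0,v0,u1,v1,k,f):
    im=cv2.resize(c['color'][v0:v1,u0:u1],None,fx=k,fy=k,interpolation=cv2.INTER_CUBIC); cv2.imwrite(f,im)
E
python3 - <<'E'
from h import *
c=snap('scene'); crop(c,170,130,490,310,2.5,'pics/s1.png')
print('frA',onz(c,403,222,18),'frB',onz(c,385,250,18),'cover',onz(c,443,248,14),'handle',onz(c,319,207,81),'bowl',onz(c,312,270,45))
c=snap('side'); crop(c,220,150,440,350,3,'pics/d1.png')
print('frA',onz(c,349,288,18),'frB',onz(c,295,276,18),'cover',onz(c,315,320,14),'handle',onz(c,331,218,81))
E
```

```text
frA [447.76945945 251.90195526  18.        ] frB [605.05207475 234.09182152  18.        ] cover [523.52093708 392.07743517  14.        ] handle [559.33496659   2.35972794  81.        ] bowl [793.10293104  79.4118545   45.        ]
frA [446.64627682 265.78455617  18.        ] frB [603.89096251 241.54550222  18.        ] cover [510.94010536 398.57457605  14.        ] handle [544.46535848   9.28267846  81.        ]
```

View pics/s1.png

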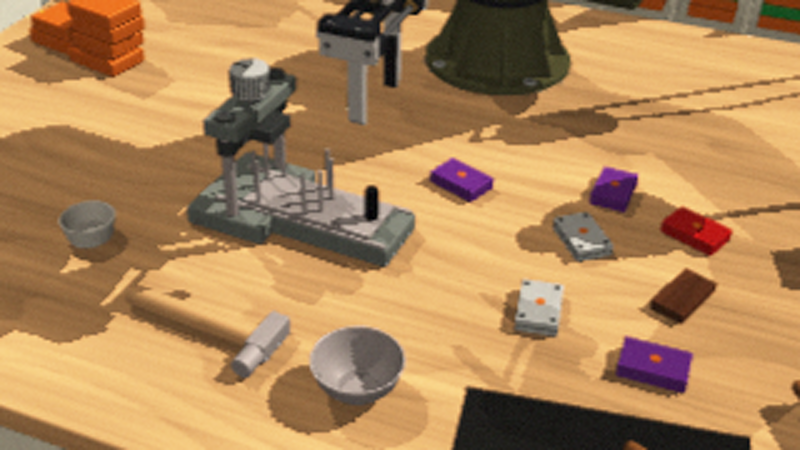

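View pics/d1.png

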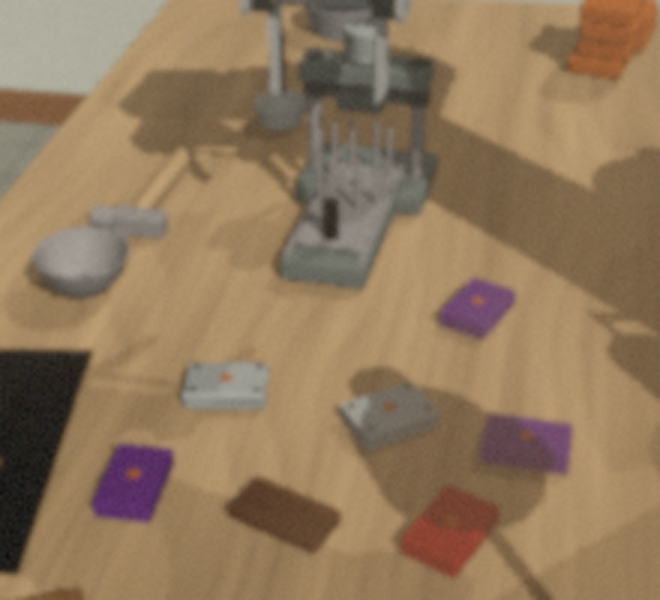

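```bash
python3 - <<'E'
from h import *
c=snap('wrist'); crop(c,240,100,440,350,2.4,'pics/w1.png')
print('handle',onz(c,324,184,81)); print('base corners z28', onz(c,287,148,28),onz(c,366,152,28))
E
```

```text
handle [550.01334978   7.41946708  81.        ]
base corners z28 [507.32019449  39.66820173  28.        ] [598.92649378  35.00076198  28.        ]
```

View pics/w1.png

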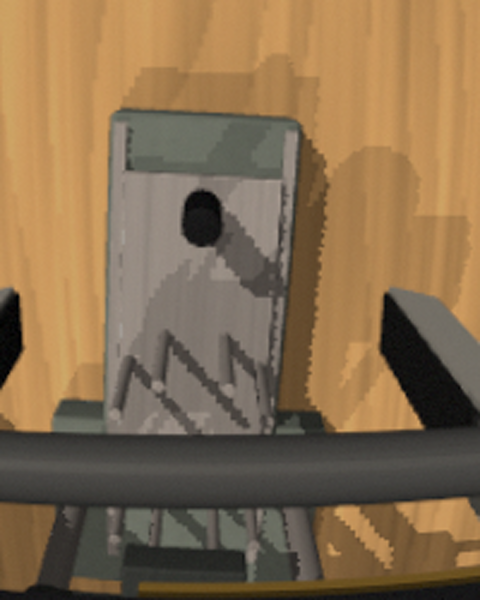

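```bash
python3 - <<'E'
from h import *
c=snap('wrist')
g=lambda x,y,z:print(onz(c,240+x/2.4,100+y/2.4,z).round(1), (x,y,z))
g(203,228,81);g(203,237,81); g(202,198,36)
g(113,112,28);g(299,121,28);g(108,400,28)
g(126,170,36);g(281,180,36); g(124,358,98);g(167,336,98);g(227,336,98);g(266,368,98)
E
```

```text
[550.6  -3.9  81. ] (203, 228, 81)
[550.6  -7.8  81. ] (203, 237, 81)
[5.503e+02 4.000e-01 3.600e+01] (202, 198, 36)
[507.5  41.3  28. ] (113, 112, 28)
[597.3  36.9  28. ] (299, 121, 28)
[ 500.  -110.6   28. ] (108, 400, 28)
[514.1  14.1  36. ] (126, 170, 36)
[588.1   9.2  36. ] (281, 180, 36)
[517.4 -55.9  98. ] (124, 358, 98)
[535.7 -45.8  98. ] (167, 336, 98)
[560.5 -45.8  98. ] (227, 336, 98)
[577.1 -60.5  98. ] (266, 368, 98)
```

```bash
python3 -m jog '[[-0.5,0.05,4,0,0,0.05,100],[0,0,4,0,0,0,100],[0,0,4,0,0,0,100],[0,0,3.9,0,0,0,100],[0,0,0,0,0,0,20],[0,0,0,0,0,0,0],[0,0,0,0,0,0,0],[0,0,0,0,0,0,0]]' 20
```

```text
clock: 1.15
eef_pos: [551.5, -5.1, 48.5]
eef_rot: [3.138, 0.0, 1.521]
wrist_force: [-0.4, 1.2, -0.6]
finger_gap: 65.7
```

```bash
python3 -m jog '[[0,0,0,0,0,0,0],[0,0,0,0,0,0,0],[0,0,0,0,0,0,0],[0,0,0,0,0,0,0],[0,0,0,0,0,0,0]]' 20
```

```text
clock: 1.65
eef_pos: [550.5, -5.0, 46.5]
eef_rot: [-3.142, 0.0, 1.521]
wrist_force: [0.5, 0.1, -0.7]
finger_gap: 25.7
```

```bash
python3 -m jog '[[0,0,0,0,0,0,0],[0,0,0,0,0,0,0],[0,0,0,0,0,0,0]]' 20; python3 - <<'E'
from h import *
c=snap('wrist','pics/w2.png')
E
```

```text
clock: 1.95
eef_pos: [550.1, -5.0, 46.4]
eef_rot: [-3.141, -0.0, 1.521]
wrist_force: [-5.1, -0.8, 4.0]
finger_gap: 17.7
```

View pics/w2.png

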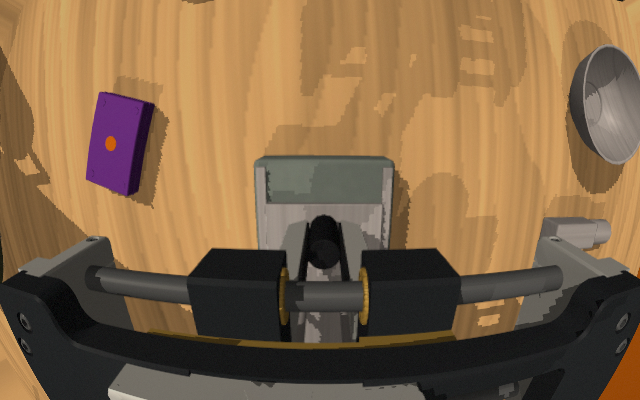

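```bash
python3 -m jog '[[1,0,0,0,0,0,0],[2,0,0,0,0,0,0],[2,0,0,0,0,0,0],[2,0,0,0,0,0,0],[2,0,0,0,0,0,0],[2,0,0,0,0,0,0],[2,0,0,0,0,0,0],[1.4,0,0,0,0,0,0]]' 20
```

```text
clock: 2.8
eef_pos: [557.9, 140.0, 46.5]
eef_rot: [3.141, -0.0, 1.521]
wrist_force: [-0.3, -0.4, -0.1]
finger_gap: -0.0
```

```bash
python3 -m jog '[[0.4,0,0,0,0,0,0],[0.3,0,0,0,0,0,0],[0.1,0,0,0,0,0,0],[0,0,0,0,0,0,0]]' 20
```

```text
clock: 3.2
eef_pos: [558.2, 146.4, 46.5]
eef_rot: [3.142, 0.0, 1.52]
wrist_force: [-0.4, 0.3, 0.1]
finger_gap: 0.0
```

```bash
python3 -m jog '[[0,0,-5,0,0,0,50],[0,0,-5,0,0,0,100],[0,0,-5,0,0,0,100],[0,0,-5,0,0,0,100],[0,0,-3,0,0,0,100],[0,0,0,0,0,0,100],[0,0,0,0,0,0,100]]' 20; python3 - <<'E'
from h import *
c=snap('wrist','pics/w3.png'); c=snap('scene'); crop(c,170,130,490,310,2.5,'pics/s3.png')
E
```

```text
clock: 3.9
eef_pos: [558.1, 146.4, 276.2]
eef_rot: [3.141, -0.0, 1.52]
wrist_force: [-0.5, -0.4, -1.2]
finger_gap: 53.1
```

View pics/w3.png

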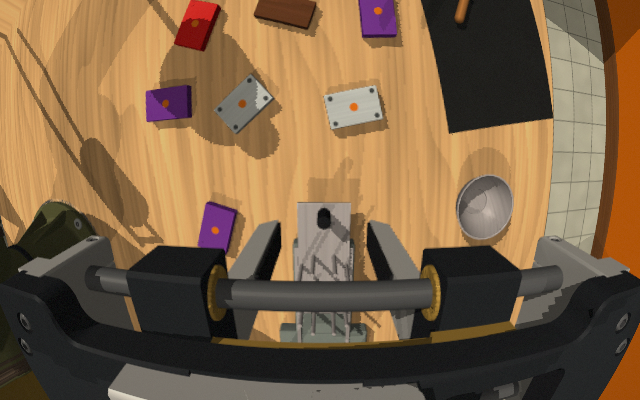

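View pics/s3.png

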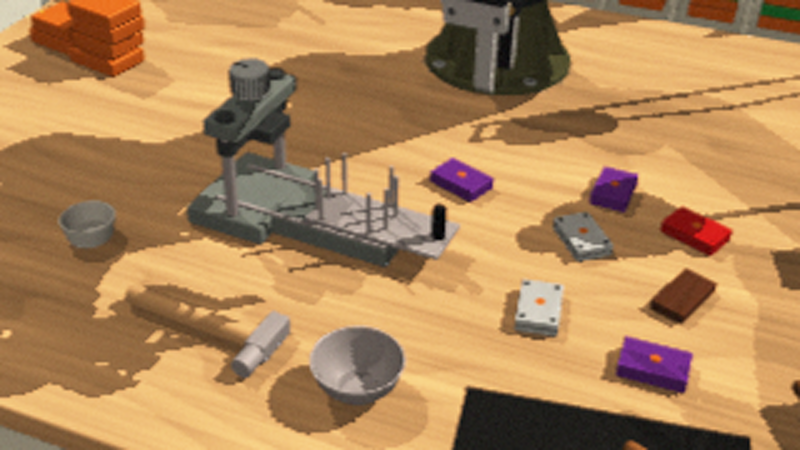

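```bash
python3 - <<'E'
from h import *
c=snap('wrist'); crop(c,260,190,390,290,5,'pics/w4.png')
E
```

```text
(no output)
```

View pics/w4.png

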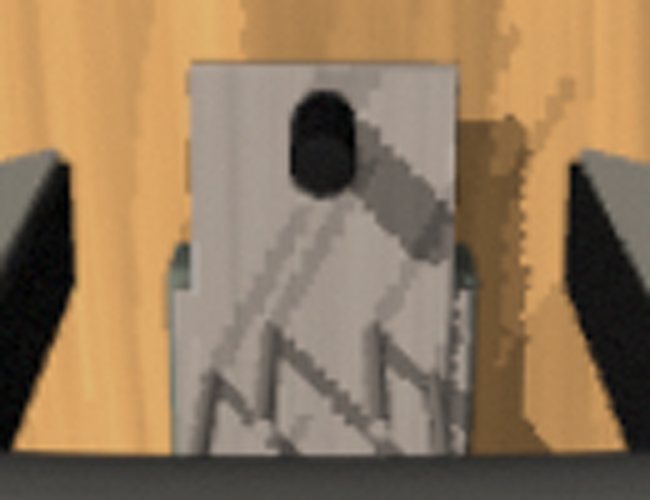

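```bash
python3 - <<'E'
from h import *
c=snap('wrist');print(c['T'][:3,3])
g=lambda x,y,z:print(onz(c,260+x/5,190+y/5,z).round(1), (x,y,z))
g(324,165,81);g(290,165,81);g(356,165,81); g(324,121,36); g(190,63,36);g(458,66,36);g(272,325,36);g(376,325,36)
E
```

```text
[560.95516828 213.65853707 454.82204949]
[555.7  89.7  81. ] (324, 165, 81)
[547.1  90.2  81. ] (290, 165, 81)
[563.8  89.3  81. ] (356, 165, 81)
[555.7  87.9  36. ] (324, 121, 36)
[519.1 106.7  36. ] (190, 63, 36)
[594.1 102.   36. ] (458, 66, 36)
[537.3  25.7  36. ] (272, 325, 36)
[567.9  24.1  36. ] (376, 325, 36)
```

```bash
python3 -m jog '[[-2.9,0.02,3,0,0,0,100],[-2.9,0,5,0,0,0,80],[0,0,5,0,0,0,60],[0,0,5,0,0,0,60],[0,0,4,0,0,0,60],[0,0,1,0,0,0,50],[0,0,0,0,0,0,30],[0,0,0,0,0,0,0]]' 45
python3 -m jog '[[0,0,0,0,0,0,0],[0,0,0,0,0,0,0],[0,0,0,0,0,0,0],[0,0,0,0,0,0,0],[0,0,0,0,0,0,0],[0,0,0,0,0,0,0]]' 45
```

```text
clock: 4.9
eef_pos: [556.6, 92.9, 55.0]
eef_rot: [3.139, -0.0, 1.521]
wrist_force: [0.7, 0.7, 1.3]
finger_gap: 35.8
clock: 5.5
eef_pos: [555.6, 92.9, 54.6]
eef_rot: [3.141, -0.0, 1.521]
wrist_force: [-5.9, 0.5, 8.8]
finger_gap: 17.5
```

```bash
python3 -m jog '[[0,0,0,0,0,0,40],[-0.4,0,0.8,0,0,0,40],[0,0,0,0,0,0,0],[0,0,0,0,0,0,0],[0,0,0,0,0,0,0],[0,0,0,0,0,0,0],[0,0,0,0,0,0,0]]' 45
```

```text
clock: 6.2
eef_pos: [555.3, 88.7, 45.0]
eef_rot: [-3.141, 0.0, 1.521]
wrist_force: [0.3, -1.9, -3.7]
finger_gap: 17.8
```

```bash
python3 -m jog '[[0.3,0,0,0,0,0,0],[0.6,0,0,0,0,0,0],[1,0,0,0,0,0,0],[1,0,0,0,0,0,0],[1,0,0,0,0,0,0],[1,0,0,0,0,0,0],[0.6,0,0,0,0,0,0],[0.2,0,0,0,0,0,0]]' 45
```

```text
clock: 7.0
eef_pos: [558.2, 146.6, 45.2]
eef_rot: [3.141, -0.0, 1.522]
wrist_force: [0.9, -0.8, -0.0]
finger_gap: 0.3
```

```bash
python3 -m jog '[[0,0,-5,0,0,0,50],[0,0,-5,0,0,0,100],[0,0,-5,0,0,0,100],[0,0,-5,0,0,0,100],[0,0,-3,0,0,0,100],[0,0,0,0,0,0,100],[0,0,0,0,0,0,100]]' 20; python3 - <<'E'
from h import *
c=snap('wrist','pics/w5.png')
E
```

```text
clock: 7.7
eef_pos: [558.2, 145.6, 275.0]
eef_rot: [3.141, -0.0, 1.521]
wrist_force: [-0.3, -0.4, -0.6]
finger_gap: 53.0
```

View pics/w5.png

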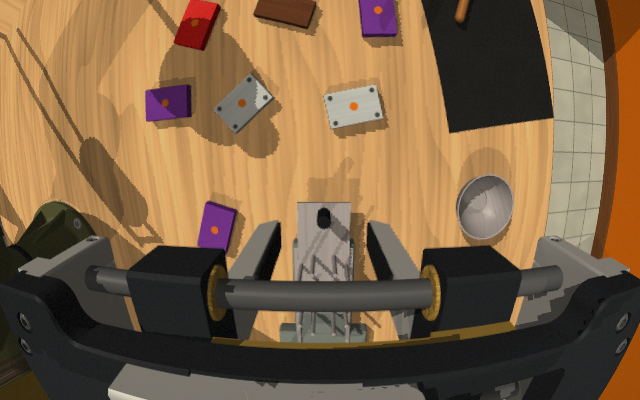

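```bash
python3 -m jog '[[4.5,0,0,0,0,0,100],[4.5,0,0,0,0,0,100],[0,0,0,0,0,0,100]]' 20; python3 - <<'E'
from h import *
c=snap('wrist','pics/w6.png'); crop(c,200,80,420,240,3.6,'pics/w6c.png')
E
```

```text
clock: 8.05
eef_pos: [561.8, 239.5, 272.7]
eef_rot: [-3.138, 0.001, 1.525]
wrist_force: [0.1, -0.9, -0.1]
finger_gap: 81.2
```

View pics/w6.png

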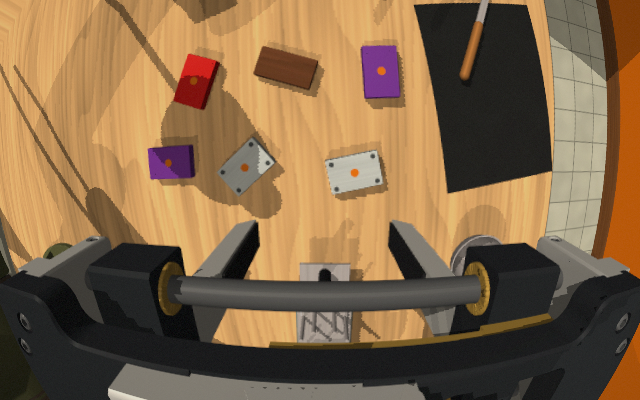

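View pics/w6c.png

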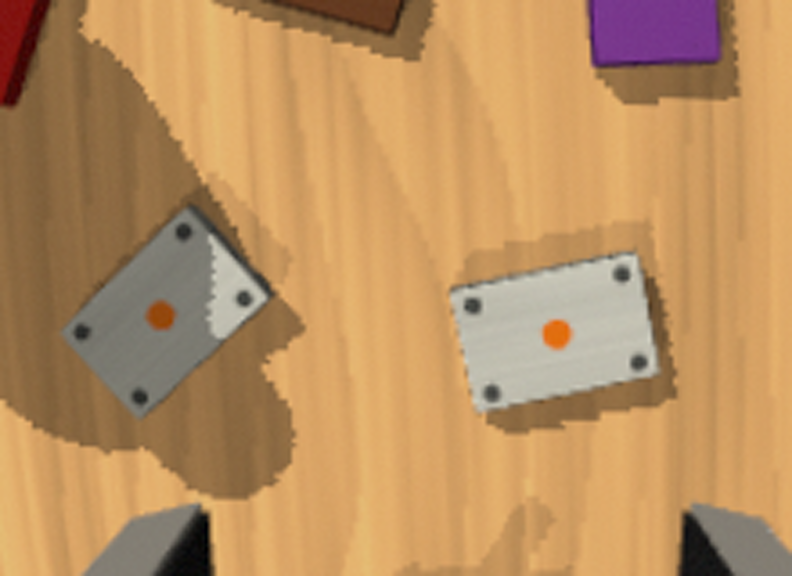

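```bash
python3 - <<'E'
from h import *
print(monitor.read_state()['eef_pos'])
c=snap('wrist'); crop(c,200,80,420,240,3.6,'pics/w7c.png'); crop(c,230,30,350,110,6,'pics/w7d.png')
g=lambda x,y,z:onz(c,200+x/3.6,80+y/3.6,z)[:2]
def rect(P):
    P=np.array(P); print('ctr',P.mean(0).round(1)); e=np.diff(np.r_[P,P[:1]],axis=0)
    print([ (round(np.hypot(*v),1), round(np.degrees(np.arctan2(v[1],v[0])),1)) for v in e])
rect([g(452,290,18),g(632,253,18),g(655,373,18),g(481,411,18)])
rect([g(63,332,18),g(190,207,18),g(268,296,18),g(141,416,18)])
print(g(557,334,18),g(161,316,18))
E
```

```text
[562.01685717 237.36793455 272.80741768]
ctr [604.8 233.9]
[(np.float64(72.4), np.float64(9.4)), (np.float64(49.3), np.float64(-80.1)), (np.float64(71.7), np.float64(-170.1)), (np.float64(50.1), np.float64(100.7))]
ctr [448.4 249.5]
[(np.float64(74.8), np.float64(38.6)), (np.float64(47.3), np.float64(-52.3)), (np.float64(73.5), np.float64(-141.2)), (np.float64(47.7), np.float64(129.2))]
[605.29716011 233.12465728] [447.32209311 248.63952771]
```

View pics/w7c.png

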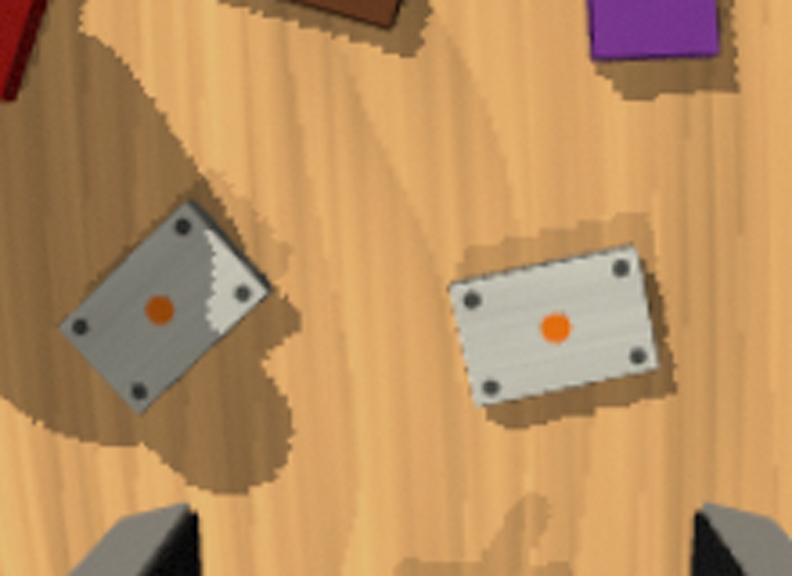

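View pics/w7d.png

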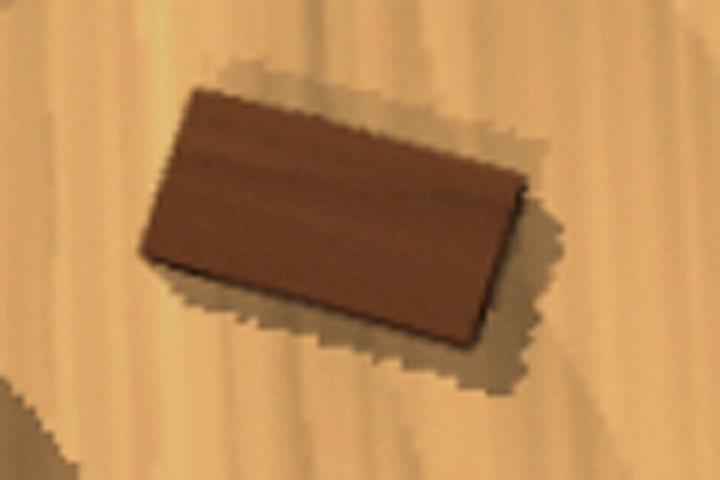

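```bash
cat >> h.py <<'E'
def delta(x,y,z,yawdeg,half=True):
    T=tool(); print('tcp',T[:3,3].round(1),'yaw',np.degrees(monitor.read_state()['eef_rot'][2]).round(2),'j6',monitor.read_state()['joints'][5].round(2))
    print('shift cm now-axes',(T[:3,:3].T@(np.array([x,y,z])-T[:3,3])/10).round(2))
    cur=np.degrees(np.arctan2(T[1,0],T[0,0])); d=(yawdeg-cur+180)%360-180
    if half: d=(d+90)%180-90
    print('rz',round(-np.radians(d),3))
    a=np.radians(cur+d); X=np.array([np.cos(a),np.sin(a),0]);Y=np.array([np.sin(a),-np.cos(a),0])
    D=np.array([x,y,z])-T[:3,3]; print('shift cm after-turn axes',(D@X/10).round(2),(D@Y/10).round(2),(-D[2]/10).round(2))
E
python3 -m jog '[[0,0,0,0,0,0.15,100],[0,0,0,0,0,0.15,100],[0,0,0,0,0,0.15,100],[0,0,0,0,0,0.15,100],[0,0,0,0,0,0.15,100],[0,0,0,0,0,0.15,100],[0,0,0,0,0,0.15,100],[0,0,0,0,0,0.15,100]]' 20
python3 -m jog '[[0,0,0,0,0,0.15,100],[0,0,0,0,0,0,100]]' 
python3 - <<'E'
from h import *
delta(605.2,235,150,9.7)
E
```

```text
clock: 8.95
eef_pos: [562.8, 234.1, 274.4]
eef_rot: [3.141, 0.001, 0.313]
wrist_force: [-0.3, 0.2, 0.1]
finger_gap: 94.0
clock: 9.15
eef_pos: [562.7, 234.3, 274.5]
eef_rot: [3.141, 0.001, 0.167]
wrist_force: [0.6, 0.0, 0.2]
finger_gap: 94.1
tcp [562.7 234.3 274.5] yaw 9.56 j6 1.74
shift cm now-axes [ 4.21  0.63 12.45]
rz -0.002
shift cm after-turn axes 4.2 0.65 12.45
```

```bash
python3 -m jog '[[2.1,0.3,4,0,0,0,100],[2.1,0.33,4,0,0,0,100],[0,0,4,0,0,0,100],[0,0,4,0,0,0,100],[0,0,0,0,0,0,100]]' 20
python3 - <<'E'
from h import *
c=snap('wrist','pics/w8.png'); delta(605.2,235,10,9.7)
for x,y in((38,25),(38,-25),(-38,25),(-38,-25),(0,0)):
    a=np.radians(9.7); print(proj(c,[605.2+x*np.cos(a)-y*np.sin(a),235+x*np.sin(a)+y*np.cos(a),18]).round(0))
E
```

```text
clock: 9.65
eef_pos: [602.7, 234.8, 109.2]
eef_rot: [3.14, 0.01, 0.174]
wrist_force: [0.2, 0.1, 0.2]
finger_gap: 94.0
tcp [604.2 235.5 113.3] yaw 9.94 j6 1.71
shift cm now-axes [ 0.14  0.06 10.33]
rz 0.004
shift cm after-turn axes 0.09 0.06 10.33
[296. 153.]
[353. 153.]
[297. 234.]
[351. 234.]
[324. 195.]
```

View pics/w8.png

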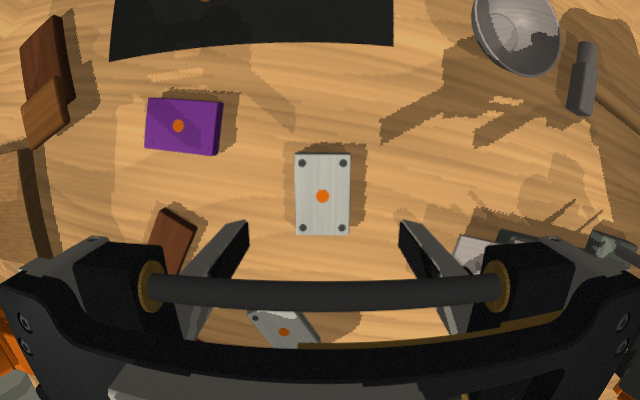

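```bash
python3 -m jog '[[0.1,0.06,4,0,0,0,100],[0,0,4,0,0,0,100],[0,0,2.0,0,0,0,100],[0,0,0.6,0,0,0,100],[0,0,0,0,0,0,100],[0,0,0,0,0,0,100]]' 20
```

```text
clock: 10.3
eef_pos: [607.6, 236.4, 11.9]
eef_rot: [-3.141, -0.003, 0.171]
wrist_force: [0.3, -0.4, 1.1]
finger_gap: 93.9
```

```bash
python3 -m jog '[[-0.25,0,0.8,0,0,0,60],[0,0,0,0,0,0,0],[0,0,0,0,0,0,0],[0,0,0,0,0,0,0],[0,0,0,0,0,0,0],[0,0,0,0,0,0,0],[0,0,0,0,0,0,0]]' 40
```

```text
clock: 11.0
eef_pos: [603.9, 235.7, 1.3]
eef_rot: [-3.142, -0.0, 0.171]
wrist_force: [-0.5, -0.7, 0.5]
finger_gap: 49.3
```

```bash
python3 -m jog '[[0,0,0,0,0,0,0],[0,0,-2,0,0,0,0],[0,0,-4,0,0,0,0],[0,0,-5,0,0,0,0],[0,0,-5,0,0,-0.1,0],[0,0,-2,0,0,-0.15,0],[0,0,0,0,0,-0.15,0],[0,0,0,0,0,-0.15,0]]' 40
python3 -m jog '[[0,0,0,0,0,-0.15,0],[0,0,0,0,0,-0.15,0],[0,0,0,0,0,-0.15,0],[0,0,0,0,0,-0.15,0],[0,0,0,0,0,-0.15,0],[0,0,0,0,0,-0.04,0],[0,0,0,0,0,0,0]]'
python3 - <<'E'
from h import *
delta(549.3,-25.8,190,86.85)
E
```

```text
clock: 11.8
eef_pos: [603.9, 235.7, 181.8]
eef_rot: [3.141, -0.001, 0.727]
wrist_force: [0.0, -0.5, -2.5]
finger_gap: 49.5
clock: 12.5
eef_pos: [603.7, 235.6, 180.8]
eef_rot: [-3.141, 0.0, 1.511]
wrist_force: [0.3, -0.7, -1.4]
finger_gap: 49.7
tcp [603.7 235.6 180.8] yaw 86.59 j6 0.38
shift cm now-axes [-26.42  -3.87  -0.91]
rz -0.005
shift cm after-turn axes -26.4 -3.99 -0.92
```

```bash
python3 -m jog '[[-4,-0.5,-3,0,0,0,0],[-4,-0.5,-1,0,0,0,0],[-4,-0.6,0,0,0,0,0],[-4,-0.6,0,0,0,0,0],[-4,-0.6,0,0,0,0,0],[-4,-0.6,0,0,0,0,0],[-4,-0.6,0,0,0,0,0],[-3.5,0,0,0,0,0,0]]' 
python3 -m jog '[[0,0,0,0,0,-0.005,0],[0,0,0,0,0,0,0]]' 
python3 - <<'E'
from h import *
c=snap('wrist','pics/w9.png'); crop(c,230,90,410,330,2.5,'pics/w9c.png')
E
```

```text
clock: 13.3
eef_pos: [544.2, -77.9, 221.2]
eef_rot: [-3.142, 0.0, 1.508]
wrist_force: [0.7, -0.3, -2.3]
finger_gap: 50.0
clock: 13.5
eef_pos: [544.9, -76.5, 221.0]
eef_rot: [-3.141, -0.0, 1.513]
wrist_force: [-0.6, 0.6, -1.4]
finger_gap: 49.8
```

View pics/w9.png

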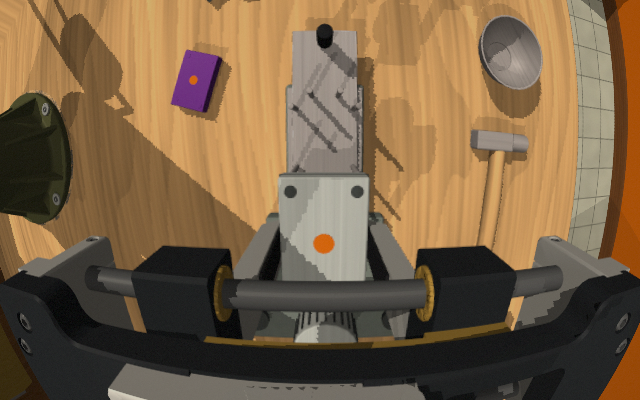

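View pics/w9c.png

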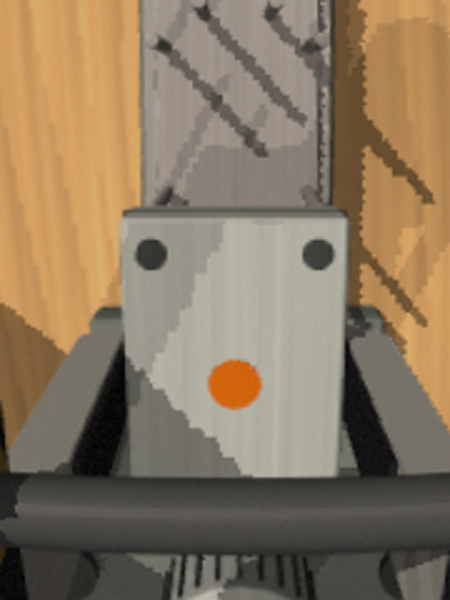

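```bash
python3 - <<'E'
from h import *
c=snap('wrist'); crop(c,280,20,380,180,5,'pics/w10.png')
g=lambda x,y,z:print(onz(c,230+x/2.5,90+y/2.5,z).round(1)); print(tool()[:3,3])
g(235,384,221+16.7); g(150,254,221+16.7); g(318,254,237.7)
pad=np.array([549.3,-25.8]); d=np.array([0.055,.9985]); n=np.array([.9985,-.055])
for a,b in((49,15),(49,-15),(34,33),(34,-33),(-34,33),(-34,-33)):
    q=pad+a*d+b*n; print([((proj(c,[*q,z])-[280,20])*5).round(0).tolist() for z in(36,98)])
E
```

```text
[545.10653554 -75.35906383 220.96706985]
[544.9 -75.  237.7]
[528.2 -43.8 237.7]
[564.5 -45.9 237.7]
[[289.0, 385.0], [304.0, 357.0]]
[[160.0, 385.0], [149.0, 358.0]]
[[366.0, 449.0], [396.0, 435.0]]
[[83.0, 449.0], [56.0, 435.0]]
[[363.0, 735.0], [393.0, 778.0]]
[[86.0, 736.0], [61.0, 779.0]]
```

View pics/w10.png

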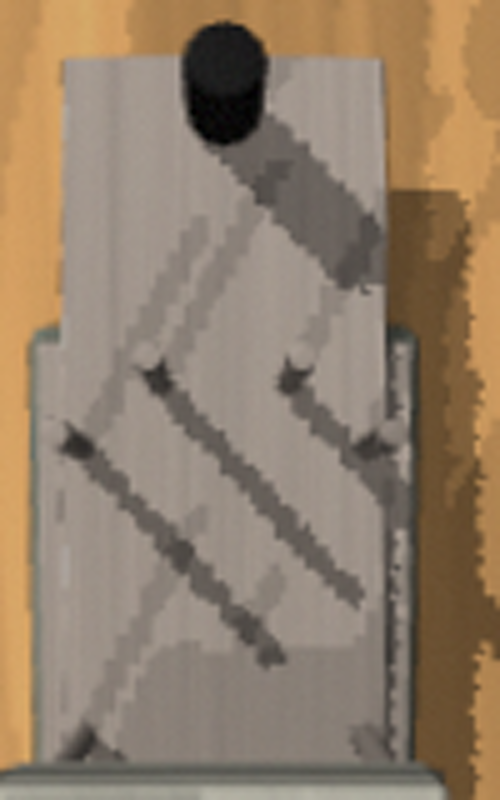

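```bash
python3 -m jog '[[2.5,0.06,0,0,0,0,0],[2.45,0.07,2,0,0,0,0],[0,0,4,0,0,0,0],[0,0,4,0,0,0,0],[0,0,0.5,0,0,0,0],[0,0,0,0,0,0,0],[0,0,0,0,0,0,0]]' 40
python3 - <<'E'
from h import *
c=snap('wrist','pics/w11.png');delta(549.2,-25.9,38.5,86.85)
E
```

```text
clock: 14.3
eef_pos: [550.1, -26.6, 118.2]
eef_rot: [3.139, 0.0, 1.516]
wrist_force: [0.1, -0.3, -0.1]
finger_gap: 49.7
tcp [550.1 -26.7 118.3] yaw 86.85 j6 -0.06
shift cm now-axes [ 0.08 -0.12  7.98]
rz 0.0
shift cm after-turn axes 0.08 -0.1 7.98
```

View pics/w11.png

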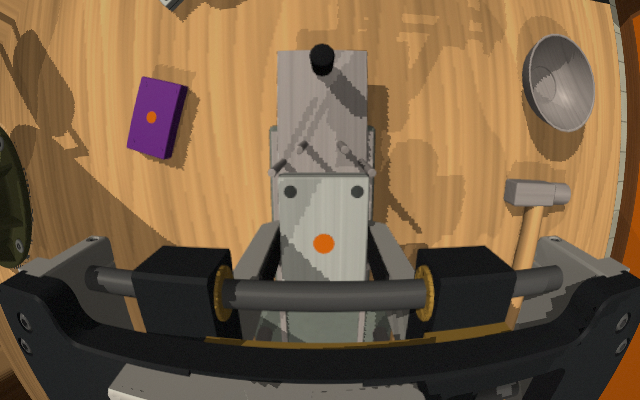

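```bash
python3 -m jog '[[0.08,-0.1,2,0,0,0,0],[0,0,2,0,0,0,0],[0,0,2,0,0,0,0],[0,0,1.2,0,0,0,0],[0,0,0.4,0,0,0,0],[0,0,0,0,0,0,0],[0,0,0,0,0,0,0]]' 40
python3 - <<'E'
from h import *
delta(549.2,-25.9,37.5,86.85)
E
```

```text
clock: 15.05
eef_pos: [548.7, -26.0, 41.1]
eef_rot: [3.14, 0.0, 1.516]
wrist_force: [0.2, -0.2, -1.5]
finger_gap: 49.5
tcp [548.7 -26.   41.1] yaw 86.84 j6 -0.06
shift cm now-axes [0.01 0.05 0.36]
rz -0.0
shift cm after-turn axes 0.01 0.05 0.36
```

```bash
python3 -m jog '[[0,0.05,0.2,0,0,0,0],[0,0,0.15,0,0,0,0],[0,0,0,0,0,0,0],[0,0,0,0,0,0,0]]' 40
```

```text
clock: 15.45
eef_pos: [549.0, -26.0, 37.3]
eef_rot: [3.14, 0.0, 1.516]
wrist_force: [-1.6, -0.3, 5.5]
finger_gap: 49.9
```

Seated (5.5 N upwards at z 37.3). Release.

```bash
python3 -m jog '[[0,0,-0.05,0,0,0,65],[0,0,0,0,0,0,65],[0,0,0,0,0,0,65],[0,0,-2,0,0,0,65],[0,0,-4,0,0,0,65],[0,0,-5,0,0,0,65],[0,0,-5,0,0,0,100],[0,0,-3,0,0,0,100]]' 40
python3 - <<'E'
from h import *
c=snap('wrist','pics/w12.png');delta(447.2,250.5,180,38.7)
E
```

```text
clock: 16.25
eef_pos: [549.1, -26.0, 231.1]
eef_rot: [3.137, 0.0, 1.516]
wrist_force: [-0.4, -0.4, -0.6]
finger_gap: 73.7
tcp [550.3 -26.1 234.8] yaw 86.85 j6 -0.06
shift cm now-axes [ 27.06 -11.86   5.36]
rz 0.84
shift cm after-turn axes 9.25 -28.03 5.48
```

View pics/w12.png

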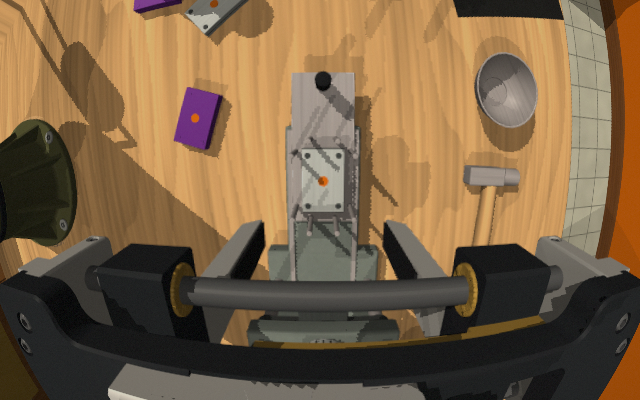

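```bash
python3 -m jog '[[4,-1.7,0,0,0,0,100],[4,-1.7,0,0,0,0,100],[4,-1.7,0,0,0,0,100],[4,-1.7,0,0,0,0,100],[4,-1.7,0,0,0,0,100],[4,-1.7,0,0,0,0,100],[0,0,0,0,0,0.15,100],[0,0,0,0,0,0.15,100]]' 40
python3 -m jog '[[0,0,0,0,0,0.15,100],[0,0,0,0,0,0.15,100],[0,0,0,0,0,0.15,100],[0,0,0,0,0,0.09,100],[0,0,0,0,0,0,100]]' 40
python3 - <<'E'
from h import *
c=snap('wrist','pics/w13.png');delta(447.2,250.5,110,38.7)
def pr(x,y,z,a,L,W):
  a=np.radians(a)
  for s,t in((1,1),(1,-1),(-1,1),(-1,-1),(0,0)): print(proj(c,[x+s*L*np.cos(a)-t*W*np.sin(a),y+s*L*np.sin(a)+t*W*np.cos(a),z]).round(0))
pr(447.2,250.5,18,38.7,38,25)
E
```

```text
clock: 17.1
eef_pos: [459.3, 220.5, 226.7]
eef_rot: [-3.141, 0.0, 1.212]
wrist_force: [0.3, 0.1, -0.1]
finger_gap: 93.8
clock: 17.6
eef_pos: [459.9, 219.2, 226.7]
eef_rot: [-3.141, 0.0, 0.674]
wrist_force: [0.5, -1.0, 0.4]
finger_gap: 93.9
tcp [459.9 219.3 226.7] yaw 38.84 j6 1.27
shift cm now-axes [ 0.98 -3.23 11.67]
rz 0.002
shift cm after-turn axes 0.96 -3.23 11.67
[278. 140.]
[318. 139.]
[280. 198.]
[318. 198.]
[298. 169.]
```

View pics/w13.png

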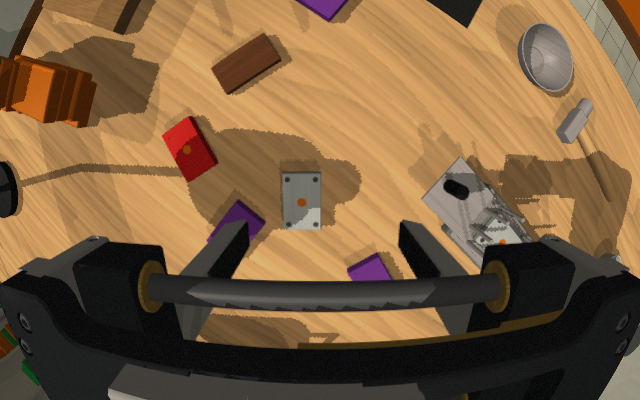

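```bash
cat >> h.py <<'E'
def rect(P):
    P=np.array(P); print('ctr',P.mean(0).round(1)); e=np.diff(np.r_[P,P[:1]],axis=0)
    print([ (round(float(np.hypot(*v)),1), round(float(np.degrees(np.arctan2(v[1],v[0]))),1)) for v in e])
E
python3 - <<'E'
from h import *
c=snap('wrist'); crop(c,260,150,360,250,6,'pics/w14.png'); print(onz(c,302,202,18))
E
```

```text
[416.30655361 220.4309876   18.        ]
```

View pics/w14.png

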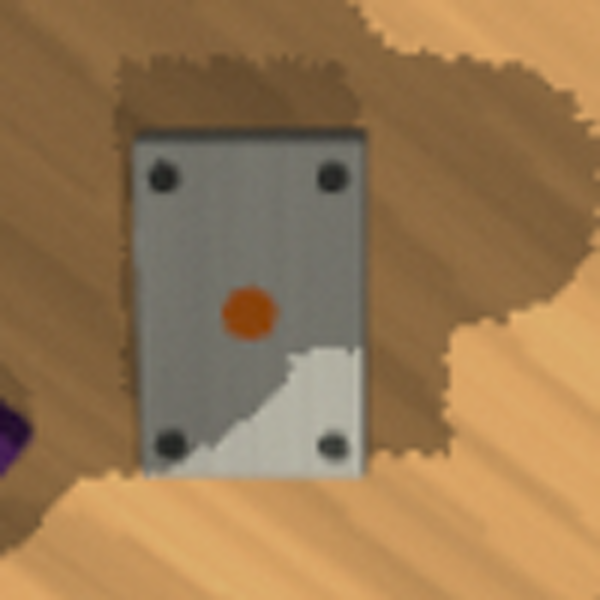

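```bash
python3 - <<'E'
from h import *
c=snap('wrist'); g=lambda x,y:onz(c,260+x/6,150+y/6,18)[:2]
rect([g(133,134),g(366,134),g(364,477),g(143,477)]); p=g(249,314); print(p)
rect([g(163,178),g(333,178),g(333,446),g(171,445)])
print(c['T'][:3,3]); delta(416.4,220.6,110,38.7)
pur=onz(c,238,222,18)[:2]; print('purple edge near', pur, np.hypot(416,220))
E
```

```text
ctr [416.6 220.9]
[(49.6, -51.4), (76.6, -141.6), (49.2, 129.1), (77.0, 38.7)]
[415.57765072 220.61982118]
ctr [415.6 220.5]
[(36.3, -51.3), (59.9, -141.5), (35.9, 128.7), (59.9, 38.9)]
[511.05129336 261.70717017 406.85560119]
tcp [459.9 219.3 226.9] yaw 38.88 j6 1.27
shift cm now-axes [-3.3  -2.84 11.69]
rz 0.003
shift cm after-turn axes -3.31 -2.83 11.69
purple edge near [339.34690683 271.19015221] 470.59111763823165
```

```bash
python3 -m jog '[[-1.7,-1.4,3,0,0,0,70],[-1.65,-1.43,4,0,0,0,70],[0,0,4,0,0,0,70],[0,0,3,0,0,0,70],[0,0,0,0,0,0,70],[0,0,0,0,0,0,70]]' 40
python3 - <<'E'
from h import *
c=snap('wrist','pics/w15.png');delta(416.2,220.7,2.5,38.7)
E
```

```text
clock: 18.35
eef_pos: [416.4, 220.5, 87.8]
eef_rot: [-3.142, 0.0, 0.677]
wrist_force: [-1.1, 0.3, 0.9]
finger_gap: 65.7
tcp [416.9 220.7  88.6] yaw 38.76 j6 1.3
shift cm now-axes [-0.07 -0.05  8.61]
rz 0.001
shift cm after-turn axes -0.06 -0.04 8.61
```

View pics/w15.png

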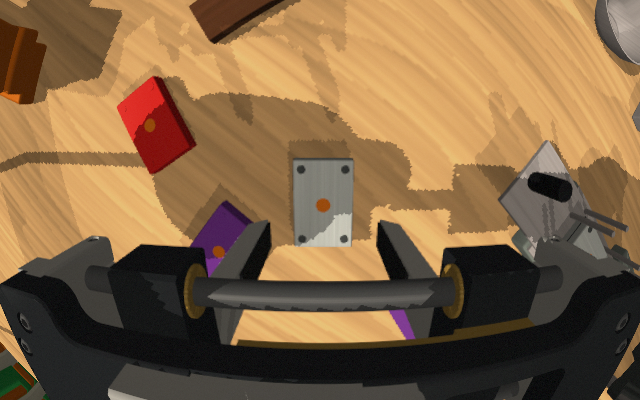

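```bash
python3 -m jog '[[-0.05,-0.04,3,0,0,0,70],[0,0,3,0,0,0,70],[0,0,2,0,0,0,70],[0,0,0,0,0,0,70],[0,0,0.5,0,0,0,70],[0,0,0,0,0,0,70]]' 40
```

```text
clock: 19.0
eef_pos: [416.2, 220.7, 3.2]
eef_rot: [3.141, -0.002, 0.676]
wrist_force: [-0.4, 0.3, 0.6]
finger_gap: 66.1
```

```bash
python3 -m jog '[[0,0,0,0,0,0,0],[0,0,0,0,0,0,0],[0,0,0,0,0,0,0],[0,0,0,0,0,0,0],[0,0,0,0,0,0,0]]' 40
```

```text
clock: 19.5
eef_pos: [415.8, 220.5, 2.7]
eef_rot: [3.141, -0.001, 0.676]
wrist_force: [-0.6, -1.1, 7.6]
finger_gap: 49.6
```

```bash
python3 -m jog '[[0,0,0,0,0,0,0],[0,0,-2,0,0,0,0],[0,0,-4,0,0,0,0],[0,0,-5,0,0,0,0],[0,0,-5,0,0,-0.09,0],[0,0,-5,0,0,-0.15,0],[0,0,-1,0,0,-0.15,0],[0,0,0,0,0,-0.15,0]]' 40
python3 -m jog '[[0,0,0,0,0,-0.15,0],[0,0,0,0,0,-0.15,0],[0,0,0,0,0,0,0],[0,0,0,0,0,0,0]]'
python3 - <<'E'
from h import *
delta(549.1,-26,160,86.85)
E
```

```text
clock: 20.3
eef_pos: [416.0, 220.7, 224.5]
eef_rot: [3.139, -0.003, 1.222]
wrist_force: [-0.3, 0.3, -2.3]
finger_gap: 49.6
clock: 20.7
eef_pos: [415.4, 220.4, 222.0]
eef_rot: [-3.141, 0.0, 1.511]
wrist_force: [-0.2, -0.3, -1.3]
finger_gap: 49.6
tcp [415.4 220.4 222. ] yaw 86.59 j6 0.47
shift cm now-axes [-23.8   14.82   6.2 ]
rz -0.005
shift cm after-turn axes -23.86 14.71 6.2
```

```bash
python3 -m jog '[[-3.4,2.1,0,0,0,-0.005,0],[-3.4,2.1,0,0,0,0,0],[-3.4,2.1,0,0,0,0,0],[-3.4,2.1,0,0,0,0,0],[-3.4,2.1,0,0,0,0,0],[-3.4,2.1,0,0,0,0,0],[-3.4,2.1,2,0,0,0,0],[0,0,3,0,0,0,0]]'
python3 -m jog '[[0,0,3,0,0,0,0],[0,0,0,0,0,0,0],[0,0,0,0,0,0,0]]'
python3 - <<'E'
from h import *
delta(549.1,-26,57,86.85); c=snap('wrist','pics/w16.png')
E
```

```text
clock: 21.5
eef_pos: [552.2, -28.4, 172.2]
eef_rot: [3.139, 0.001, 1.513]
wrist_force: [0.7, 0.9, -2.0]
finger_gap: 49.8
clock: 21.8
eef_pos: [550.4, -24.7, 142.8]
eef_rot: [-3.141, -0.0, 1.519]
wrist_force: [0.9, -0.5, -1.7]
finger_gap: 49.8
tcp [550.4 -24.7 142.8] yaw 87.02 j6 -0.06
shift cm now-axes [-0.14 -0.12  8.58]
rz 0.003
shift cm after-turn axes -0.14 -0.12 8.58
```

View pics/w16.png

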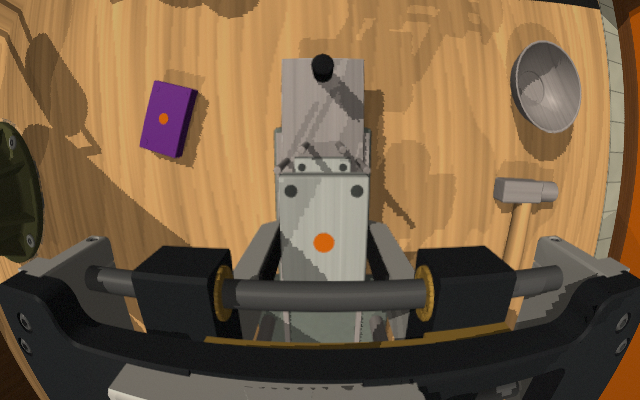

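```bash
python3 -m jog '[[-0.14,-0.12,2,0,0,0.003,0],[0,0,2,0,0,0,0],[0,0,2,0,0,0,0],[0,0,1.5,0,0,0,0],[0,0,0.5,0,0,0,0],[0,0,0,0,0,0,0],[0,0,0,0,0,0,0]]'
python3 - <<'E'
from h import *
delta(549.1,-26,56.5,86.85)
E
```

```text
clock: 22.55
eef_pos: [549.7, -26.1, 63.5]
eef_rot: [3.139, 0.0, 1.518]
wrist_force: [0.3, -0.0, -0.7]
finger_gap: 49.6
tcp [549.7 -26.1  63.5] yaw 86.95 j6 -0.06
shift cm now-axes [ 0.   -0.06  0.7 ]
rz 0.002
shift cm after-turn axes 0.0 -0.06 0.7
```

```bash
python3 -m jog '[[0,-0.06,0.4,0,0,0,0],[0,0,0.2,0,0,0,0],[0,0,0.1,0,0,0,0],[0,0,0,0,0,0,0],[0,0,0,0,0,0,0]]'
```

```text
clock: 23.05
eef_pos: [548.6, -26.1, 56.7]
eef_rot: [3.141, 0.0, 1.518]
wrist_force: [-7.5, -0.1, 16.5]
finger_gap: 49.9
```

```bash
python3 -m jog '[[0,0,-0.1,0,0,0,65],[0,0,0,0,0,0,65],[0,0,0,0,0,0,65],[0,0,-2,0,0,0,65],[0,0,-4,0,0,0,65],[0,0,-5,0,0,0,65],[0,0,-5,0,0,0,100],[0,0,-2,0,0,0,100]]' 40
python3 - <<'E'
from h import *
c=snap('wrist','pics/w17.png'); delta(520,340,230,86.85)
E
```

```text
clock: 23.85
eef_pos: [549.4, -26.2, 241.0]
eef_rot: [3.135, 0.0, 1.518]
wrist_force: [0.2, 0.2, -0.2]
finger_gap: 73.7
tcp [549.8 -26.2 242.3] yaw 86.96 j6 -0.06
shift cm now-axes [36.41 -4.93  1.17]
rz 0.002
shift cm after-turn axes 36.4 -4.99 1.23
```

View pics/w17.png

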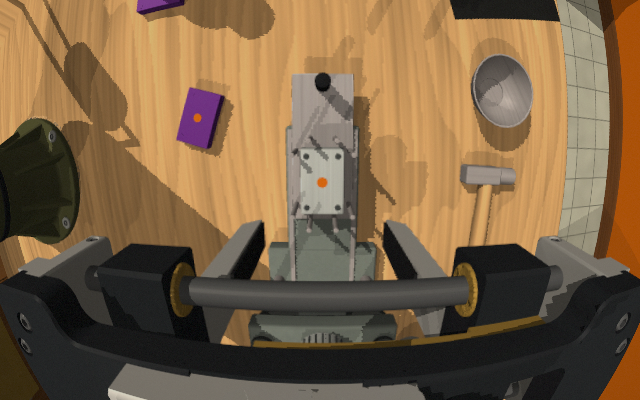

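```bash
python3 -m jog '[[4.2,-0.6,0,0,0,0,100],[4.2,-0.6,0,0,0,0,100],[4.2,-0.6,0,0,0,0,100],[4.2,-0.6,0,0,0,0,100],[4.2,-0.6,0,0,0,0,100],[4.2,-0.6,0,0,0,0,100],[4.2,-0.6,0,0,0,0,100],[4.2,-0.6,0,0,0,0,100]]' 40
python3 -m jog '[[0,0,0,0,0,0,100],[0,0,0,0,0,0,100]]' 40
python3 - <<'E'
from h import *
c=snap('wrist','pics/w18.png');  crop(c,230,90,410,240,4,'pics/w18c.png'); delta(520,340,230,86.85)
E
```

```text
clock: 24.7
eef_pos: [517.7, 313.7, 235.3]
eef_rot: [-3.141, 0.0, 1.518]
wrist_force: [-0.5, 0.4, 0.1]
finger_gap: 93.9
clock: 24.9
eef_pos: [517.9, 312.5, 235.0]
eef_rot: [-3.141, 0.001, 1.519]
wrist_force: [0.3, 0.2, -0.4]
finger_gap: 94.1
tcp [518.1 311.6 235.3] yaw 86.97 j6 0.53
shift cm now-axes [2.84 0.04 0.53]
rz 0.002
shift cm after-turn axes 2.84 0.03 0.53
```

View pics/w18.png

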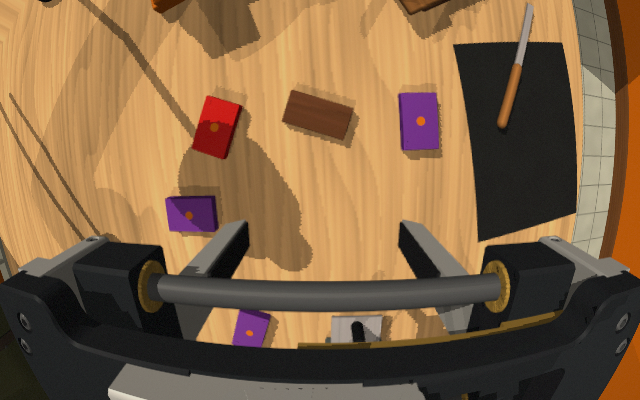

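View pics/w18c.png

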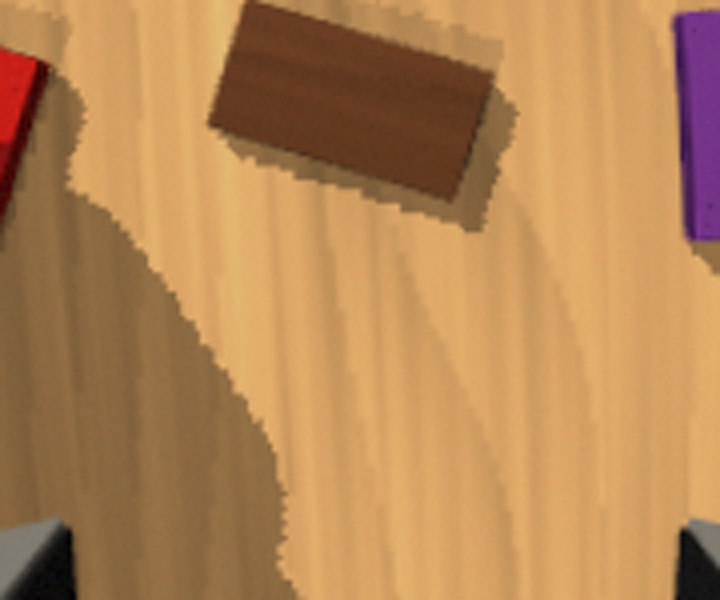

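```bash
python3 - <<'E'
from h import *
c=snap('wrist'); crop(c,230,90,410,240,4,'pics/w19c.png')
g=lambda x,y:onz(c,230+x/4,90+y/4,14)[:2]
P=[g(249,0),g(494,72),g(457,201),g(209,125)]; rect(P); p=np.mean(P,0)
delta(p[0],p[1],100,-15)
E
```

```text
ctr [515.  391.1]
[(82.0, -19.8), (43.7, -108.6), (83.9, 159.5), (42.6, 68.9)]
tcp [518.4 311.2 235.6] yaw 86.92 j6 0.53
shift cm now-axes [ 7.97 -0.76 13.56]
rz -1.363
shift cm after-turn axes 2.39 7.63 13.56
```

```bash
python3 -m jog '[[0,0,0,0,0,-0.15,100],[0,0,0,0,0,-0.15,100],[0,0,0,0,0,-0.15,100],[0,0,0,0,0,-0.15,100],[0,0,0,0,0,-0.15,100],[0,0,0,0,0,-0.15,100],[0,0,0,0,0,-0.15,100],[0,0,0,0,0,-0.15,100]]' 
python3 -m jog '[[0,0,0,0,0,-0.07,100],[0,0,0,0,0,0,100],[0,0,0,0,0,0,100]]' 
python3 - <<'E'
from h import *
delta(515,391.1,110,159.7)
E
```

```text
clock: 25.8
eef_pos: [518.7, 310.7, 236.1]
eef_rot: [3.142, 0.0, 2.722]
wrist_force: [0.0, -0.1, -0.7]
finger_gap: 94.1
clock: 26.1
eef_pos: [518.5, 311.2, 236.1]
eef_rot: [3.142, 0.0, 2.784]
wrist_force: [0.1, -0.8, -0.1]
finger_gap: 94.4
tcp [518.5 311.2 236.1] yaw 159.52 j6 -0.73
shift cm now-axes [ 3.12  7.36 12.61]
rz -0.003
shift cm after-turn axes 3.1 7.37 12.61
```

```bash
python3 -m jog '[[1.1,2.5,2,0,0,-0.003,100],[1,2.5,4,0,0,0,80],[1,2.37,4,0,0,0,80],[0,0,3,0,0,0,80],[0,0,0,0,0,0,80],[0,0,0,0,0,0,80]]' 
python3 - <<'E'
from h import *
c=snap('wrist','pics/w20.png');delta(515,391.1,2.5,159.7)
for s,t in((1,1),(1,-1),(-1,1),(-1,-1),(0,0)):
  a=np.radians(159.7);L=42;W=22; print(proj(c,[515+s*L*np.cos(a)-t*W*np.sin(a),391.1+s*L*np.sin(a)+t*W*np.cos(a),14]).round(0))
E
```

```text
clock: 26.7
eef_pos: [515.0, 391.6, 107.1]
eef_rot: [3.141, 0.0, 2.789]
wrist_force: [-0.1, -0.2, 0.3]
finger_gap: 75.3
tcp [515.4 391.8 108.2] yaw 159.81 j6 -0.63
shift cm now-axes [ 0.03 -0.1  10.57]
rz 0.002
shift cm after-turn axes 0.02 -0.08 10.57
[298. 153.]
[348. 153.]
[300. 242.]
[346. 242.]
[323. 199.]
```

View pics/w20.png

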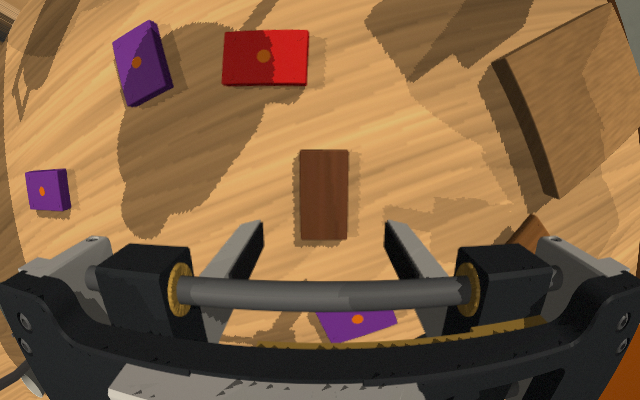

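```bash
python3 -m jog '[[0.1,0.03,3,0,0,0,80],[0,0,3,0,0,0,80],[0,0,3,0,0,0,75],[0,0,1,0,0,0,75],[0,0,0.4,0,0,0,75],[0,0,0,0,0,0,75]]' 
```

```text
clock: 27.35
eef_pos: [514.5, 392.8, 3.7]
eef_rot: [3.14, 0.001, 2.79]
wrist_force: [0.1, 0.9, 0.6]
finger_gap: 70.6
```

```bash
python3 -m jog '[[0,0,0.1,0,0,0,40],[0,0,0,0,0,0,0],[0,0,0,0,0,0,0],[0,0,0,0,0,0,0],[0,0,0,0,0,0,0],[0,0,0,0,0,0,0]]' 40
```

```text
clock: 27.95
eef_pos: [513.9, 392.7, 1.6]
eef_rot: [3.141, 0.0, 2.791]
wrist_force: [-1.0, -1.4, 5.4]
finger_gap: 43.9
```

```bash
python3 -m jog '[[0,0,0,0,0,0,0],[0,0,-2,0,0,0,0],[0,0,-4,0,0,0,0],[0,0,-5,0,0,0,0],[0,0,-5,0,0,0.15,0],[0,0,-5,0,0,0.15,0],[0,0,-1,0,0,0.15,0],[0,0,0,0,0,0.15,0]]' 40
python3 -m jog '[[0,0,0,0,0,0.15,0],[0,0,0,0,0,0.15,0],[0,0,0,0,0,0.15,0],[0,0,0,0,0,0.15,0],[0,0,0,0,0,0.075,0],[0,0,0,0,0,0,0],[0,0,0,0,0,0,0]]'
python3 - <<'E'
from h import *
c=snap('wrist','pics/w21.png'); delta(549.1,-26,160,86.85)
E
```

```text
clock: 28.75
eef_pos: [514.2, 392.9, 223.8]
eef_rot: [3.137, 0.0, 2.185]
wrist_force: [-0.2, -0.3, -1.8]
finger_gap: 43.4
clock: 29.45
eef_pos: [513.6, 392.5, 220.8]
eef_rot: [-3.141, 0.0, 1.518]
wrist_force: [0.3, -0.5, -1.0]
finger_gap: 43.2
tcp [513.6 392.5 220.9] yaw 86.99 j6 0.65
shift cm now-axes [-41.61   5.74   6.09]
rz 0.002
shift cm after-turn axes -41.59 5.84 6.09
```

View pics/w21.png

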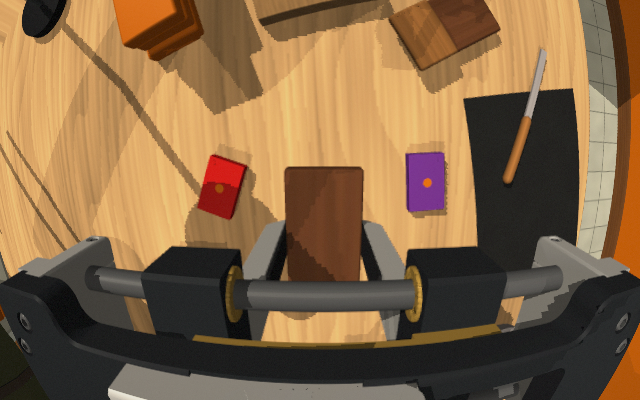

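```bash
python3 - <<'E'
from h import *
c=snap('wrist'); T=tool(); z=T[2,3]-1.6+14
crop(c,270,150,380,290,5,'pics/w22.png')
for u,v in((286,168),(362,168),(286,250),(362,250)):
  print((np.linalg.inv(T)@np.r_[onz(c,u,v,z),1])[:3].round(1))
E
```

```text
[ 43.2 -21.1 -12.4]
[ 43.2  20.6 -12.4]
[ -5.2 -22.6 -12.4]
[ -5.3  22.2 -12.4]
```

View pics/w22.png

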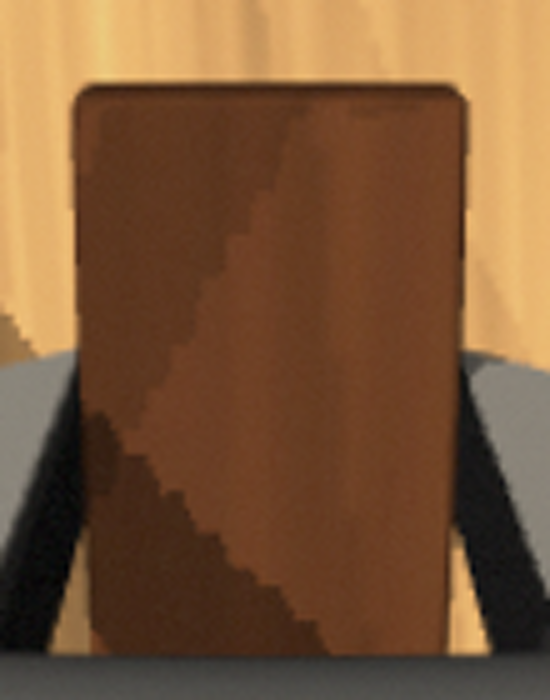

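```bash
python3 -m jog '[[-4.2,0.58,0,0,0,0.002,0],[-4.2,0.58,0,0,0,0,0],[-4.2,0.58,0,0,0,0,0],[-4.2,0.58,0,0,0,0,0],[-4.2,0.58,0,0,0,0,0],[-4.2,0.58,0,0,0,0,0],[-4.2,0.58,0,0,0,0,0],[-4.2,0.58,0,0,0,0,0]]' 40
python3 -m jog '[[-4.2,0.58,0,0,0,0,0],[-2,0.4,2,0,0,0,0],[0,0,3,0,0,0,0],[0,0,0,0,0,0,0],[0,0,0,0,0,0,0]]'
python3 - <<'E'
from h import *
c=snap('wrist','pics/w23.png'); delta(549.1,-26,76,86.85)
E
```

```text
clock: 30.35
eef_pos: [540.8, 52.7, 221.2]
eef_rot: [3.141, -0.0, 1.515]
wrist_force: [1.5, -0.4, -0.8]
finger_gap: 43.7
clock: 30.85
eef_pos: [547.3, -7.8, 171.7]
eef_rot: [-3.141, -0.0, 1.515]
wrist_force: [0.4, -0.0, 0.3]
finger_gap: 44.2
tcp [547.7  -7.6 172.4] yaw 86.8 j6 -0.03
shift cm now-axes [-1.82  0.23  9.65]
rz -0.001
shift cm after-turn axes -1.82 0.24 9.64
```

View pics/w23.png

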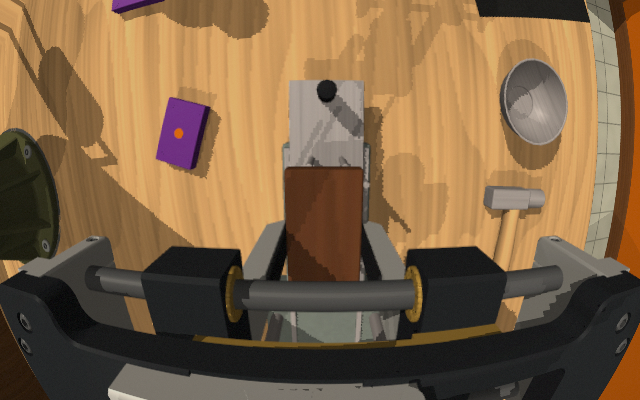

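```bash
python3 -m jog '[[-1.9,0.23,0,0,0,0,0],[0,0,2,0,0,0,0],[0,0,2,0,0,0,0],[0,0,2,0,0,0,0],[0,0,0,0,0,0,0],[0,0,0,0,0,0,0]]'
python3 - <<'E'
from h import *
delta(549.05,-27,73.6,86.85)
E
```

```text
clock: 31.5
eef_pos: [549.1, -26.8, 112.6]
eef_rot: [3.14, 0.0, 1.515]
wrist_force: [0.1, 0.1, -0.1]
finger_gap: 44.0
tcp [549.1 -26.8 112.6] yaw 86.78 j6 -0.06
shift cm now-axes [-0.02 -0.01  3.9 ]
rz -0.001
shift cm after-turn axes -0.02 -0.0 3.9
```

```bash
python3 -m jog '[[0,0,1.5,0,0,0,0],[0,0,1.3,0,0,0,0],[0,0,0.5,0,0,0,0],[0,0,0.3,0,0,0,0],[0,0,0.2,0,0,0,0],[0,0,0.1,0,0,0,0],[0,0,0,0,0,0,0]]'
```

```text
clock: 32.2
eef_pos: [548.7, -27.1, 73.5]
eef_rot: [3.141, 0.0, 1.514]
wrist_force: [-5.5, 1.3, 11.0]
finger_gap: 43.3
```

```bash
python3 -m jog '[[0,0,-0.08,0,0,0,62],[0,0,0,0,0,0,62],[0,0,0,0,0,0,62],[0,0,-2,0,0,0,62],[0,0,-4,0,0,0,62],[0,0,-5,0,0,0,62],[0,0,-4,0,0,0,100],[0,0,0,0,0,0,100]]' 40
python3 - <<'E'
from h import *
c=snap('wrist','pics/w24.png'); crop(c,250,40,390,260,3,'pics/w24c.png'); delta(555.6,89,200,86.85)
E
```

```text
clock: 33.0
eef_pos: [550.2, -27.3, 228.6]
eef_rot: [3.133, 0.0, 1.514]
wrist_force: [-0.4, 0.2, -0.1]
finger_gap: 70.9
tcp [549.3 -27.2 225.3] yaw 86.74 j6 -0.06
shift cm now-axes [11.64 -0.04  2.52]
rz -0.002
shift cm after-turn axes 11.64 -0.01 2.53
```

View pics/w24.png

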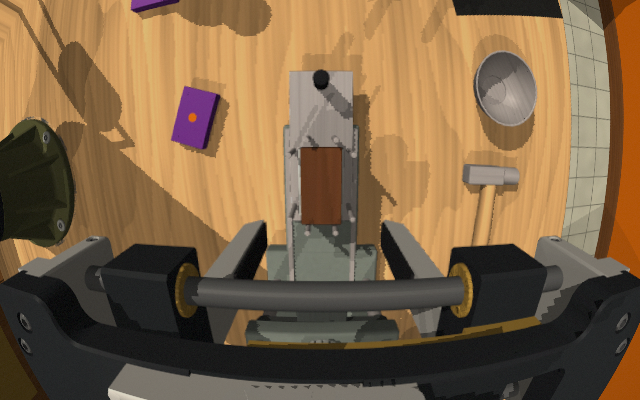

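View pics/w24c.png

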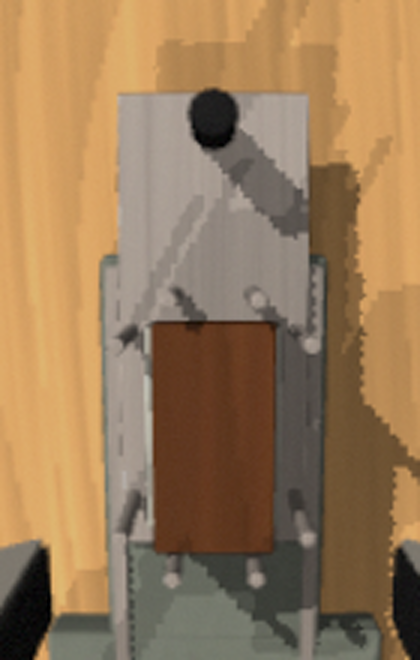

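```bash
python3 -m jog '[[4,0,0,0,0,0,90],[4,0,0,0,0,0,60],[3.6,0,0,0,0,0,60],[0,0,4,0,0,0,60],[0,0,4,0,0,0,60],[0,0,4,0,0,0,60],[0,0,3,0,0,0,60],[0,0,0,0,0,0,60]]' 30
python3 - <<'E'
from h import *
delta(555.6,89,46,86.85)
E
```

```text
clock: 33.85
eef_pos: [552.1, 88.4, 67.9]
eef_rot: [-3.133, 0.001, 1.514]
wrist_force: [0.5, 0.6, -0.2]
finger_gap: 56.2
tcp [552.1  88.4  67.9] yaw 86.73 j6 0.15
shift cm now-axes [0.08 0.36 2.18]
rz -0.002
shift cm after-turn axes 0.08 0.34 2.19
```

```bash
python3 -m jog '[[0.08,0.3,1.2,0,0,0,60],[0,0,0.8,0,0,0,60],[0,0,0,0,0,0,30],[0,0,0,0,0,0,0],[0,0,0,0,0,0,0],[0,0,0,0,0,0,0],[0,0,0,0,0,0,0],[0,0,0,0,0,0,0]]' 30
```

```text
clock: 34.65
eef_pos: [555.4, 89.5, 52.9]
eef_rot: [-3.135, 0.001, 1.514]
wrist_force: [-21.1, 0.1, 15.8]
finger_gap: 17.3
```

```bash
python3 -m jog '[[0,-0.1,0,0,0,0,0],[0,0,0,0,0,0,0],[0,0,0,0,0,0,0]]' 30
```

```text
clock: 34.95
eef_pos: [555.4, 89.5, 53.0]
eef_rot: [-3.137, 0.0, 1.514]
wrist_force: [-14.2, -0.4, 10.4]
finger_gap: 17.2
```

```bash
python3 -m jog '[[0,-0.18,0,0,0,0,0],[0,0,0,0,0,0,0],[-0.3,0,0,0,0,0,0],[-0.6,0,0,0,0,0,0],[-1,0,0,0,0,0,0],[-1,0,0,0,0,0,0],[-1,0,0,0,0,0,0],[-1,0,0,0,0,0,0]]' 30
```

```text
clock: 35.75
eef_pos: [552.6, 39.4, 53.0]
eef_rot: [3.141, -0.0, 1.513]
wrist_force: [2.1, 1.4, 3.0]
finger_gap: 17.0
```

```bash
python3 -m jog '[[-1,0,0,0,0,0,0],[-1,0,0,0,0,0,0],[-1,0,0,0,0,0,0],[-1,0,0,0,0,0,0],[-1,0,0,0,0,0,0],[-1,0,0,0,0,0,0],[-1,0,0,0,0,0,0],[-1,0,0,0,0,0,0]]' 30
```

```text
clock: 36.55
eef_pos: [548.1, -40.2, 53.0]
eef_rot: [3.141, 0.0, 1.514]
wrist_force: [6.1, 1.4, 4.7]
finger_gap: 17.2
```

```bash
python3 -m jog '[[-0.8,0.05,0,0,0,0,0],[-0.6,0.05,0,0,0,0,0],[-0.3,0,0,0,0,0,0],[-0.2,0,0,0,0,0,0],[-0.1,0,0,0,0,0,0],[0,0,0,0,0,0,0]]' 30
```

```text
clock: 37.15
eef_pos: [547.1, -60.0, 53.0]
eef_rot: [-3.14, 0.0, 1.514]
wrist_force: [-3.0, -1.2, 10.2]
finger_gap: 17.4
```

```bash
python3 -m jog '[[-0.1,0,0,0,0,0,0],[-0.1,0,0,0,0,0,0],[0,0,0,0,0,0,0]]' 30
```

```text
clock: 37.45
eef_pos: [547.0, -60.4, 53.0]
eef_rot: [-3.14, -0.002, 1.514]
wrist_force: [-2.0, 11.7, 12.7]
finger_gap: 17.1
```

```bash
python3 -m jog '[[-0.1,0,0,0,0,0,0],[0,0,0,0,0,0,0],[0,0,0,0,0,0,0]]' 30
```

```text
clock: 37.75
eef_pos: [547.0, -60.6, 52.9]
eef_rot: [-3.14, -0.003, 1.514]
wrist_force: [-2.8, 18.2, 10.7]
finger_gap: 17.3
```

```bash
python3 -m jog '[[0.2,0,0,0,0,0,50],[0,0,0,0,0,0,60],[0,0,-2,0,0,0,60],[0,0,-5,0,0,0,100],[0,0,-5,0,0,0,100],[0,0,-5,0,0,0,100],[0,0,-5,0,0,0,100],[0,0,-3,0,0,0,100]]' 30
python3 -m jog '[[-4.5,0,0,0,0,0,100],[-4.5,0,0,0,0,0,100],[-4.5,0,0,0,0,0,100],[-4.5,0,0,0,0,0,100],[0,0,0,0,0,0,100],[0,0,0,0,0,0,100]]' 30
python3 - <<'E'
from h import *
c=snap('wrist','pics/w25.png'); delta(540.9,-175.4,186,86.85)
print(proj(c,[540.9,-175.4,214]),proj(c,[540.9,-175.4,178]),proj(c,[547.2,-60.6,81]))
s=snap('scene'); crop(s,230,140,390,250,5,'pics/s25.png'); print((proj(s,[540.9,-175.4,214])-[230,140])*5)
E
```

```text
clock: 38.55
eef_pos: [547.7, -61.0, 306.5]
eef_rot: [3.139, 0.001, 1.513]
wrist_force: [-0.8, 0.5, 0.6]
finger_gap: 77.9
clock: 39.15
eef_pos: [536.9, -241.1, 302.0]
eef_rot: [-3.14, -0.001, 1.512]
wrist_force: [0.2, -0.0, -0.2]
finger_gap: 94.0
tcp [ 537.2 -240.1  302.3] yaw 86.7 j6 -0.42
shift cm now-axes [6.470e+00 1.000e-02 1.163e+01]
rz -0.003
shift cm after-turn axes 6.48 0.02 11.63
[324.20188002 125.58174444] [324.1390994  125.41183384] [323.56133098  38.56820059]
[195.77705963  82.07923578]
```

View pics/w25.png

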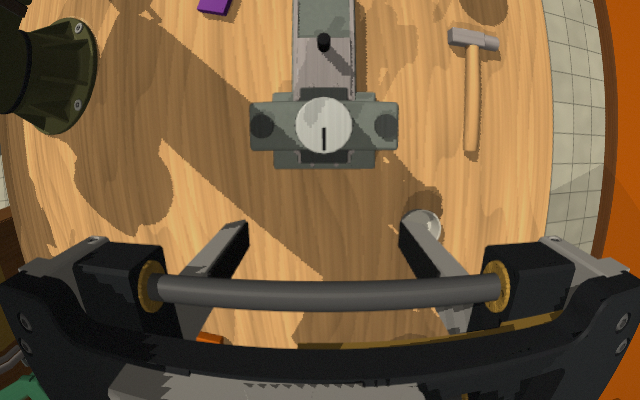

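View pics/s25.png

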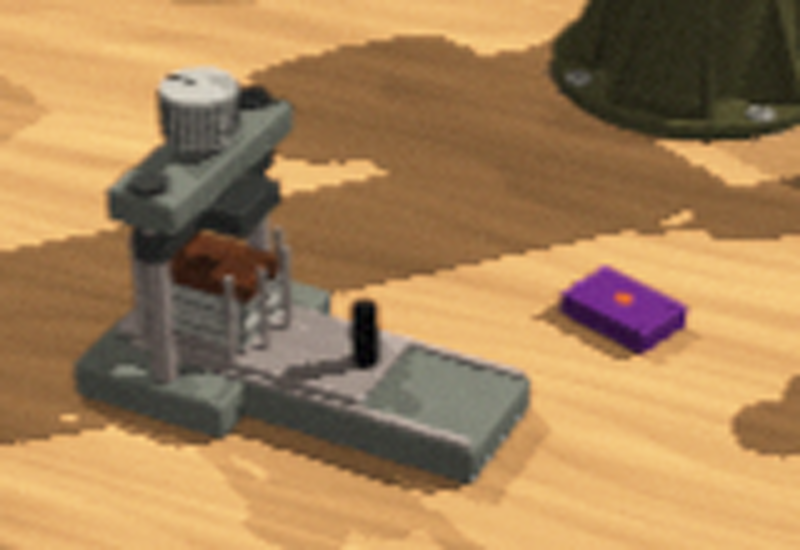

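```bash
python3 -m jog '[[6.48,0,0,0,0,0,100],[0,0,0,0,0,-0.15,100],[0,0,0,0,0,-0.15,100],[0,0,0,0,0,-0.15,100],[0,0,0,0,0,-0.15,100],[0,0,0,0,0,-0.15,100],[0,0,0,0,0,-0.15,100],[0,0,0,0,0,-0.15,100]]' 
python3 -m jog '[[3.2,0,0,0,0,0,100],[3.2,0,0,0,0,0,100],[0,0,0,0,0,-0.15,100],[0,0,0,0,0,-0.15,100],[0,0,0,0,0,-0.15,100],[0,0,0,0,0,-0.15,100],[0,0,0,0,0,-0.15,100],[0,0,0,0,0,0,100]]'
python3 - <<'E'
from h import *
delta(540.9,-175.4,186,86.85)
E
```

```text
clock: 40.05
eef_pos: [541.2, -175.0, 303.0]
eef_rot: [3.142, 0.0, 2.268]
wrist_force: [0.3, -0.8, 0.3]
finger_gap: 94.1
tcp [ 541.2 -175.   303. ] yaw 129.95 j6 -1.07
shift cm now-axes [-1.00e-02 -4.00e-02  1.17e+01]
rz 0.752
shift cm after-turn axes -0.04 -0.02 11.7out of range: row 1 has 6.48, outside -5 to 5
```

```bash
python3 -m jog '[[0,0,2,0,0,-0.15,100],[0,0,2,0,0,-0.15,100],[0,0,2,0,0,-0.15,80],[0,0,1,0,0,-0.15,80],[0,0,0,0,0,-0.15,80],[0,0,0,0,0,-0.15,80],[0,0,0,0,0,-0.15,80],[0,0,0,0,0,-0.15,80]]' 
python3 - <<'E'
from h import *
delta(540.9,-175.4,186,86.85,False)
E
```

```text
clock: 40.85
eef_pos: [541.2, -175.4, 233.0]
eef_rot: [-3.142, 0.0, -2.817]
wrist_force: [-0.2, 0.9, 0.2]
finger_gap: 75.6
tcp [ 541.2 -175.4  233. ] yaw -161.43 j6 -2.27
shift cm now-axes [0.03 0.01 4.7 ]
rz 1.95
shift cm after-turn axes -0.0 -0.03 4.7
```

Lower to z≈186 and grip.

```bash
python3 -m jog '[[0.03,0.01,2,0,0,0,80],[0,0,1.5,0,0,0,80],[0,0,0.9,0,0,0,80],[0,0,0,0,0,0,40],[0,0,0,0,0,0,0],[0,0,0,0,0,0,0],[0,0,0,0,0,0,0],[0,0,0,0,0,0,0]]' 25
python3 - <<'E'
from h import *
delta(540.9,-175.4,186,86.85,False)
E
```

```text
clock: 41.65
eef_pos: [540.8, -175.3, 189.8]
eef_rot: [3.141, 0.001, -2.82]
wrist_force: [-3.0, 6.8, 5.5]
finger_gap: 49.6
tcp [ 540.8 -175.3  189.8] yaw -161.55 j6 -2.27
shift cm now-axes [-0.   -0.01  0.38]
rz 1.948
shift cm after-turn axes -0.01 0.01 0.38
```

```bash
T='[[0,0,0,0,0,0.15,0],[0,0,0,0,0,0.15,0],[0,0,0,0,0,0.15,0],[0,0,0,0,0,0.15,0],[0,0,0,0,0,0.15,0],[0,0,0,0,0,0.15,0],[0,0,0,0,0,0.15,0],[0,0,0,0,0,0.15,0]]'; python3 -m jog '[[0,0,0,0,0,0.15,0],[0,0,0,0,0,0.15,0],[0,0,0,0,0,0.15,0],[0,0,0,0,0,0.15,0],[0,0,0,0,0,0.15,0],[0,0,0,0,0,0.15,0],[0,0,0,0,0,0.15,0],[0,0,0,0,0,0.15,0]]' 25
python3 - <<'E'
from h import *
print(monitor.read_state()['moment']);delta(540.9,-175.4,186,86.85,False)
s=snap('scene'); crop(s,230,140,390,250,5,'pics/s26.png')
E
```

```text
clock: 42.45
eef_pos: [540.7, -175.4, 189.8]
eef_rot: [3.141, -0.001, 2.258]
wrist_force: [-4.3, 6.3, 5.5]
finger_gap: 49.9
[1.1695057  0.79595954 0.0322654 ]
tcp [ 540.7 -175.4  189.8] yaw 129.35 j6 -1.07
shift cm now-axes [-0.01  0.01  0.38]
rz 0.742
shift cm after-turn axes 0.0 0.02 0.38
```

View pics/s26.png

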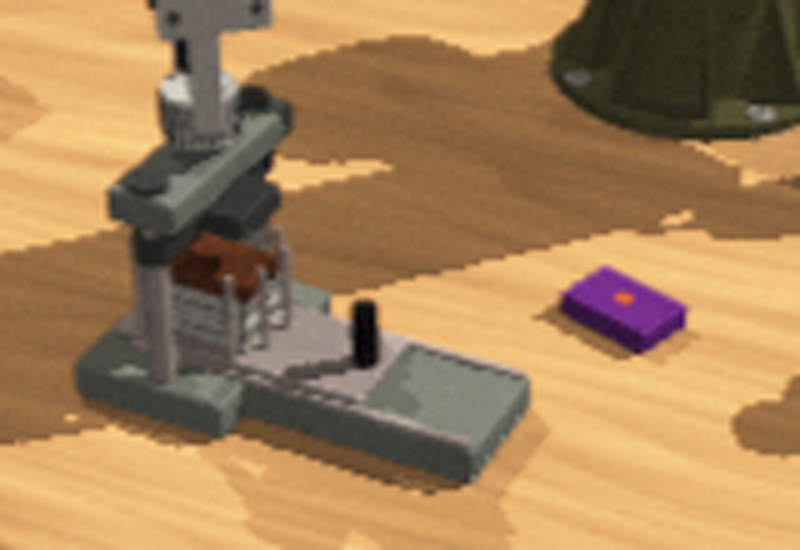

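```bash
for i in 1; do python3 -m jog '[[0,0,0,0,0,0.15,0],[0,0,0,0,0,0.15,0],[0,0,0,0,0,0.15,0],[0,0,0,0,0,0.15,0],[0,0,0,0,0,0.15,0],[0,0,0,0,0,0.15,0],[0,0,0,0,0,0.15,0],[0,0,0,0,0,0.15,0]]' 25; done
python3 -m jog '[[0,0,0,0,0,0.15,0],[0,0,0,0,0,0.15,0],[0,0,0,0,0,0.15,0],[0,0,0,0,0,0.15,0],[0,0,0,0,0,0.15,0],[0,0,0,0,0,0.15,0],[0,0,0,0,0,0.15,0],[0,0,0,0,0,0.15,0]]' 25
python3 -m jog '[[0,0,0,0,0,0.15,0],[0,0,0,0,0,0.15,0],[0,0,0,0,0,0.15,0],[0,0,0,0,0,0.15,0],[0,0,0,0,0,0.15,0],[0,0,0,0,0,0.15,0]]' 25
python3 - <<'E'
from h import *
print(monitor.read_state()['moment']);delta(540.9,-175.4,186,86.85,False)
E
python3 -m jog '[[0,0,0,0,0,0,70],[0,0,0,0,0,0,70],[0,0,0,0,0,0,70],[0,0,-1,0,0,0,70]]' 25
```

```text
clock: 43.3
eef_pos: [540.6, -175.3, 189.8]
eef_rot: [-3.141, -0.001, 1.058]
wrist_force: [-5.1, 7.6, 7.3]
finger_gap: 49.7
clock: 44.1
eef_pos: [540.8, -175.1, 189.8]
eef_rot: [-3.14, 0.0, -0.142]
wrist_force: [-4.1, 7.6, 5.6]
finger_gap: 49.2
clock: 44.7
eef_pos: [540.8, -175.2, 189.8]
eef_rot: [-3.141, 0.001, -1.042]
wrist_force: [-2.4, 6.5, 5.3]
finger_gap: 49.9
[1.6214914  0.64968103 0.01927481]
tcp [ 540.8 -175.2  189.8] yaw -59.72 j6 2.23
shift cm now-axes [0.02 0.   0.38]
rz -2.558
shift cm after-turn axes -0.02 0.01 0.38
clock: 45.1
eef_pos: [540.3, -176.1, 198.1]
eef_rot: [3.14, 0.002, -1.035]
wrist_force: [-1.1, -0.1, -0.8]
finger_gap: 65.4
```

```bash
python3 -m jog '[[0,0,0,0,0,-0.15,70],[0,0,0,0,0,-0.15,70],[0,0,0,0,0,-0.15,70],[0,0,0,0,0,-0.15,70],[0,0,0,0,0,-0.15,70],[0,0,0,0,0,-0.15,70],[0,0,0,0,0,-0.15,70],[0,0,0,0,0,-0.15,70]]' 25
python3 -m jog '[[0,0,0,0,0,-0.15,70],[0,0,0,0,0,-0.15,70],[0,0,0,0,0,-0.15,70],[0,0,0,0,0,-0.15,70],[0,0,0,0,0,-0.15,70],[0,0,0,0,0,-0.15,70],[0,0,0,0,0,-0.15,70],[0,0,0,0,0,-0.15,70]]' 25
python3 -m jog '[[0,0,0,0,0,-0.15,70],[0,0,0,0,0,-0.15,70],[0,0,0,0,0,-0.15,70],[0,0,0,0,0,-0.15,70],[0,0,0,0,0,-0.15,70],[0,0,0,0,0,-0.15,70],[0,0,0,0,0,-0.15,70],[0,0,0,0,0,-0.15,70]]' 25
python3 -m jog '[[0,0,0,0,0,-0.15,70],[0,0,0,0,0,-0.15,70],[0,0,0,0,0,-0.15,70],[0,0,0,0,0,-0.15,70],[0,0,0,0,0,-0.15,70],[0,0,0,0,0,-0.15,70],[0,0,0,0,0,0,70]]' 25
python3 - <<'E'
from h import *
delta(540.9,-175.4,189,86.85,False)
s=snap('scene'); crop(s,230,140,390,250,5,'pics/s27.png')
E
```

```text
clock: 45.9
eef_pos: [540.9, -176.3, 199.7]
eef_rot: [3.141, -0.001, 0.171]
wrist_force: [-0.5, 0.2, -0.4]
finger_gap: 65.8
clock: 46.7
eef_pos: [541.0, -176.3, 199.7]
eef_rot: [3.141, 0.0, 1.371]
wrist_force: [0.4, -0.3, -0.8]
finger_gap: 66.0
clock: 47.5
eef_pos: [540.9, -176.3, 199.7]
eef_rot: [3.141, 0.001, 2.571]
wrist_force: [0.7, -0.2, 1.2]
finger_gap: 66.1
clock: 48.2
eef_pos: [540.9, -176.3, 199.6]
eef_rot: [-3.141, 0.0, -2.816]
wrist_force: [-0.2, -0.5, 0.9]
finger_gap: 65.9
tcp [ 540.9 -176.3  199.6] yaw -161.35 j6 -2.28
shift cm now-axes [-0.03  0.09  1.06]
rz 1.951
shift cm after-turn axes 0.09 -0.01 1.06
```

View pics/s27.png

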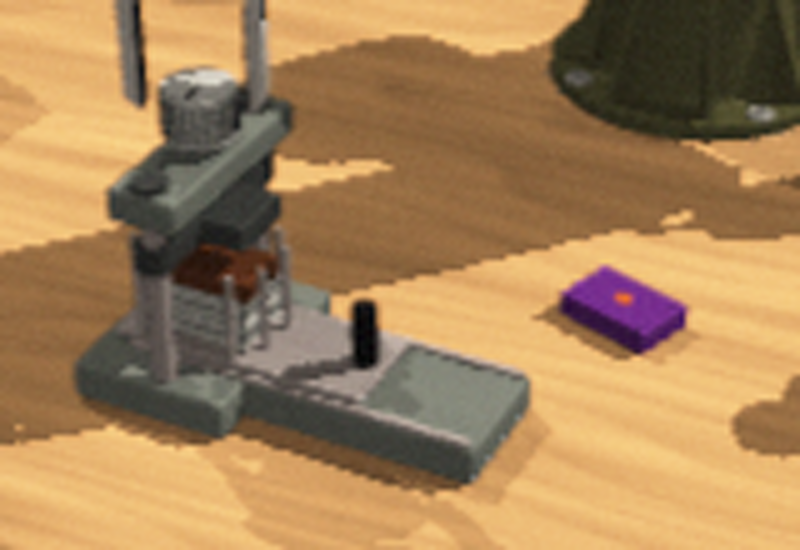

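```bash
python3 -m jog '[[0,0.09,1,0,0,0,70],[0,0,0,0,0,0,0],[0,0,0,0,0,0,0],[0,0,0,0,0,0,0],[0,0,0,0,0,0,0]]' 25
python3 -m jog '[[0,0,0,0,0,0.15,0],[0,0,0,0,0,0.15,0],[0,0,0,0,0,0.15,0],[0,0,0,0,0,0.15,0],[0,0,0,0,0,0.15,0],[0,0,0,0,0,0.15,0],[0,0,0,0,0,0.15,0],[0,0,0,0,0,0.15,0]]' 25
python3 -m jog '[[0,0,0,0,0,0.15,0],[0,0,0,0,0,0.15,0],[0,0,0,0,0,0.15,0],[0,0,0,0,0,0.15,0],[0,0,0,0,0,0.15,0],[0,0,0,0,0,0.15,0],[0,0,0,0,0,0.15,0],[0,0,0,0,0,0.15,0]]' 25
python3 -m jog '[[0,0,0,0,0,0.15,0],[0,0,0,0,0,0.15,0],[0,0,0,0,0,0.15,0],[0,0,0,0,0,0.15,0],[0,0,0,0,0,0.15,0],[0,0,0,0,0,0.15,0],[0,0,0,0,0,0.15,0],[0,0,0,0,0,0.15,0]]' 25
python3 -m jog '[[0,0,0,0,0,0.15,0],[0,0,0,0,0,0.15,0],[0,0,0,0,0,0.15,0],[0,0,0,0,0,0.15,0],[0,0,0,0,0,0.15,0],[0,0,0,0,0,0.15,0]]' 25
python3 - <<'E'
from h import *
print(monitor.read_state()['moment']);delta(540.9,-175.4,189,86.85,False)
E
python3 -m jog '[[0,0,0,0,0,0,70],[0,0,0,0,0,0,70],[0,0,0,0,0,0,70],[0,0,-1,0,0,0,70]]' 25
```

```text
clock: 48.75
eef_pos: [540.4, -175.2, 188.7]
eef_rot: [3.141, -0.0, -2.82]
wrist_force: [0.3, 1.2, -2.0]
finger_gap: 49.7
clock: 49.55
eef_pos: [540.5, -174.9, 188.7]
eef_rot: [3.141, -0.001, 2.257]
wrist_force: [-0.9, 3.5, -2.2]
finger_gap: 49.6
clock: 50.35
eef_pos: [540.7, -174.9, 188.8]
eef_rot: [-3.142, -0.001, 1.058]
wrist_force: [2.1, 3.5, -3.0]
finger_gap: 49.4
clock: 51.15
eef_pos: [540.8, -175.1, 188.8]
eef_rot: [-3.141, -0.001, -0.143]
wrist_force: [2.9, 1.2, -2.5]
finger_gap: 49.3
clock: 51.75
eef_pos: [540.8, -175.3, 188.8]
eef_rot: [-3.141, -0.0, -1.043]
wrist_force: [2.2, 0.4, -3.0]
finger_gap: 49.8
[ 0.16911386 -0.42354795  0.01927408]
tcp [ 540.8 -175.3  188.8] yaw -59.74 j6 2.24
shift cm now-axes [ 0.02 -0.01 -0.02]
rz -2.558
shift cm after-turn axes -0.01 0.01 -0.02
clock: 52.15
eef_pos: [540.0, -175.2, 198.2]
eef_rot: [3.14, 0.002, -1.034]
wrist_force: [-0.0, 0.8, 0.7]
finger_gap: 65.9
```

```bash
python3 -m jog '[[0,0,0,0,0,-0.15,70],[0,0,0,0,0,-0.15,70],[0,0,0,0,0,-0.15,70],[0,0,0,0,0,-0.15,70],[0,0,0,0,0,-0.15,70],[0,0,0,0,0,-0.15,70],[0,0,0,0,0,-0.15,70],[0,0,0,0,0,-0.15,70]]' 25
python3 -m jog '[[0,0,0,0,0,-0.15,70],[0,0,0,0,0,-0.15,70],[0,0,0,0,0,-0.15,70],[0,0,0,0,0,-0.15,70],[0,0,0,0,0,-0.15,70],[0,0,0,0,0,-0.15,70],[0,0,0,0,0,-0.15,70],[0,0,0,0,0,-0.15,70]]' 25
python3 -m jog '[[0,0,0,0,0,-0.15,70],[0,0,0,0,0,-0.15,70],[0,0,0,0,0,-0.15,70],[0,0,0,0,0,-0.15,70],[0,0,0,0,0,-0.15,70],[0,0,0,0,0,-0.15,70],[0,0,0,0,0,-0.15,70],[0,0,0,0,0,-0.15,70]]' 25
python3 -m jog '[[0,0,0,0,0,-0.15,70],[0,0,0,0,0,-0.15,70],[0,0,0,0,0,-0.15,70],[0,0,0,0,0,-0.15,70],[0,0,0,0,0,-0.15,70],[0,0,0,0,0,-0.15,70],[0,0,0,0,0,0,70]]' 25
python3 - <<'E'
from h import *
delta(540.9,-175.4,189,86.85,False)
s=snap('scene'); crop(s,230,140,390,250,5,'pics/s28.png')
E
```

```text
clock: 52.95
eef_pos: [540.7, -175.4, 199.8]
eef_rot: [3.141, -0.001, 0.172]
wrist_force: [0.6, 0.4, -0.2]
finger_gap: 65.5
clock: 53.75
eef_pos: [540.6, -175.4, 199.8]
eef_rot: [3.141, 0.0, 1.372]
wrist_force: [0.7, 0.3, -0.3]
finger_gap: 65.7
clock: 54.55
eef_pos: [540.6, -175.4, 199.7]
eef_rot: [3.141, 0.001, 2.571]
wrist_force: [-0.4, -0.2, -0.1]
finger_gap: 65.8
clock: 55.25
eef_pos: [540.6, -175.4, 199.6]
eef_rot: [-3.141, 0.0, -2.816]
wrist_force: [-0.4, 0.2, 0.1]
finger_gap: 66.1
tcp [ 540.6 -175.4  199.6] yaw -161.33 j6 -2.27
shift cm now-axes [-0.03 -0.01  1.06]
rz 1.952
shift cm after-turn axes 0.0 0.03 1.06
```

View pics/s28.png

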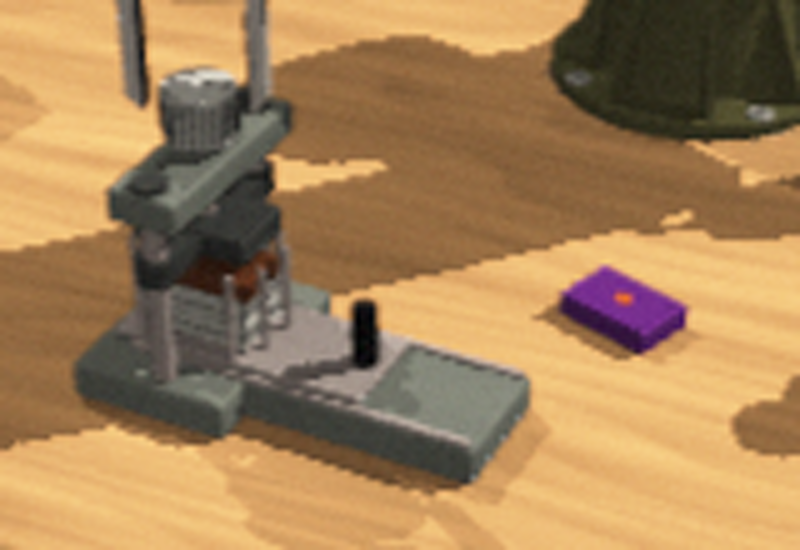

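```bash
python3 -m jog '[[-0.03,0,1,0,0,0,70],[0,0,0,0,0,0,0],[0,0,0,0,0,0,0],[0,0,0,0,0,0,0],[0,0,0,0,0,0,0]]' 25
python3 -m jog '[[0,0,0,0,0,0.15,0],[0,0,0,0,0,0.15,0],[0,0,0,0,0,0.15,0],[0,0,0,0,0,0.15,0],[0,0,0,0,0,0.15,0],[0,0,0,0,0,0.15,0],[0,0,0,0,0,0.15,0],[0,0,0,0,0,0.15,0]]' 25
python3 -m jog '[[0,0,0,0,0,0.15,0],[0,0,0,0,0,0.15,0],[0,0,0,0,0,0.15,0],[0,0,0,0,0,0.15,0],[0,0,0,0,0,0.15,0],[0,0,0,0,0,0.15,0],[0,0,0,0,0,0.15,0],[0,0,0,0,0,0.15,0]]' 25
python3 -m jog '[[0,0,0,0,0,0.15,0],[0,0,0,0,0,0.15,0],[0,0,0,0,0,0.15,0],[0,0,0,0,0,0.15,0],[0,0,0,0,0,0.15,0],[0,0,0,0,0,0.15,0],[0,0,0,0,0,0.15,0],[0,0,0,0,0,0.15,0]]' 25
python3 -m jog '[[0,0,0,0,0,0.15,0],[0,0,0,0,0,0.15,0],[0,0,0,0,0,0.15,0],[0,0,0,0,0,0.15,0],[0,0,0,0,0,0.15,0],[0,0,0,0,0,0.15,0]]' 25
python3 - <<'E'
from h import *
print(monitor.read_state()['moment']);delta(540.9,-175.4,189,86.85,False)
E
python3 -m jog '[[0,0,0,0,0,0,70],[0,0,0,0,0,0,70],[0,0,0,0,0,0,70],[0,0,-1,0,0,0,70]]' 25
```

```text
clock: 55.8
eef_pos: [540.7, -175.1, 188.7]
eef_rot: [3.141, -0.0, -2.82]
wrist_force: [-0.8, 1.0, -2.0]
finger_gap: 49.8
clock: 56.6
eef_pos: [540.7, -175.1, 188.8]
eef_rot: [-3.141, -0.0, 2.257]
wrist_force: [0.3, 2.3, -2.0]
finger_gap: 49.7
clock: 57.4
eef_pos: [540.6, -175.1, 188.7]
eef_rot: [-3.141, 0.0, 1.057]
wrist_force: [-1.0, 0.0, -1.7]
finger_gap: 49.7
clock: 58.2
eef_pos: [540.7, -175.1, 188.8]
eef_rot: [-3.141, 0.0, -0.143]
wrist_force: [-1.2, 1.3, -1.0]
finger_gap: 49.9
clock: 58.8
eef_pos: [540.7, -175.1, 188.7]
eef_rot: [3.141, 0.001, -1.043]
wrist_force: [-0.7, 1.1, -1.4]
finger_gap: 49.7
[0.43263015 0.22934515 0.03818023]
tcp [ 540.7 -175.1  188.7] yaw -59.74 j6 2.24
shift cm now-axes [ 0.04 -0.   -0.03]
rz -2.558
shift cm after-turn axes -0.03 0.03 -0.03
clock: 59.2
eef_pos: [540.4, -175.1, 198.2]
eef_rot: [3.14, 0.002, -1.034]
wrist_force: [-0.2, 0.6, 0.1]
finger_gap: 65.2
```

```bash
python3 -m jog '[[0,0,0,0,0,-0.15,70],[0,0,0,0,0,-0.15,70],[0,0,0,0,0,-0.15,70],[0,0,0,0,0,-0.15,70],[0,0,0,0,0,-0.15,70],[0,0,0,0,0,-0.15,70],[0,0,0,0,0,-0.15,70],[0,0,0,0,0,-0.15,70]]' 25
python3 -m jog '[[0,0,0,0,0,-0.15,70],[0,0,0,0,0,-0.15,70],[0,0,0,0,0,-0.15,70],[0,0,0,0,0,-0.15,70],[0,0,0,0,0,-0.15,70],[0,0,0,0,0,-0.15,70],[0,0,0,0,0,-0.15,70],[0,0,0,0,0,-0.15,70]]' 25
python3 -m jog '[[0,0,0,0,0,-0.15,70],[0,0,0,0,0,-0.15,70],[0,0,0,0,0,-0.15,70],[0,0,0,0,0,-0.15,70],[0,0,0,0,0,-0.15,70],[0,0,0,0,0,-0.15,70],[0,0,0,0,0,-0.15,70],[0,0,0,0,0,-0.15,70]]' 25
python3 -m jog '[[0,0,0,0,0,-0.15,70],[0,0,0,0,0,-0.15,70],[0,0,0,0,0,-0.15,70],[0,0,0,0,0,-0.15,70],[0,0,0,0,0,-0.15,70],[0,0,0,0,0,-0.15,70],[0,0,0,0,0,0,70]]' 25
python3 - <<'E'
from h import *
delta(540.9,-175.4,189,86.85,False)
s=snap('scene'); crop(s,230,140,390,250,5,'pics/s29.png')
E
```

```text
clock: 60.0
eef_pos: [541.0, -175.3, 199.8]
eef_rot: [3.141, -0.001, 0.172]
wrist_force: [0.8, 0.1, 0.3]
finger_gap: 66.0
clock: 60.8
eef_pos: [540.9, -175.3, 199.7]
eef_rot: [3.141, 0.0, 1.371]
wrist_force: [-0.6, -0.2, 0.1]
finger_gap: 65.5
clock: 61.6
eef_pos: [541.0, -175.3, 199.7]
eef_rot: [3.141, 0.001, 2.572]
wrist_force: [-1.2, 0.4, 1.1]
finger_gap: 65.8
clock: 62.3
eef_pos: [541.0, -175.3, 199.6]
eef_rot: [-3.141, 0.001, -2.816]
wrist_force: [0.0, 0.1, -0.0]
finger_gap: 65.8
tcp [ 541.  -175.3  199.6] yaw -161.32 j6 -2.27
shift cm now-axes [ 0.01 -0.01  1.06]
rz 1.952
shift cm after-turn axes -0.01 -0.01 1.06
```

View pics/s29.png

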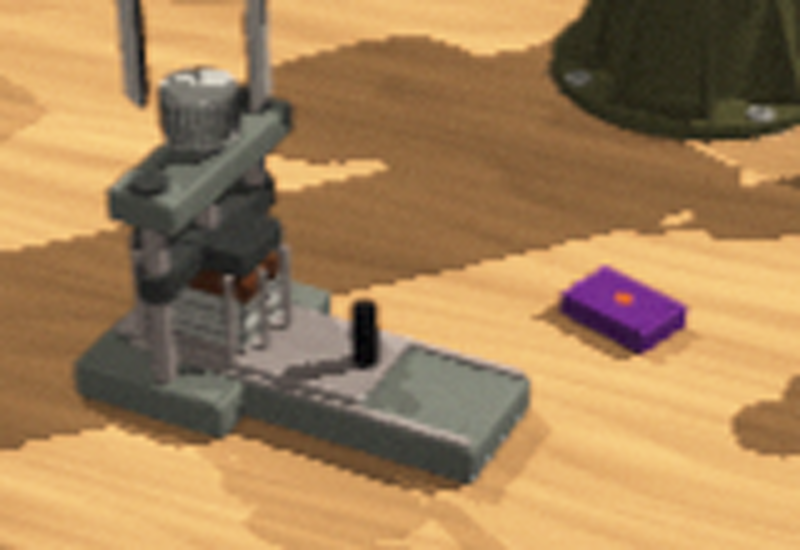

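```bash
M='from h import *; print("mz",monitor.read_state()["moment"][2])'
python3 -m jog '[[0,0,1,0,0,0,70],[0,0,0,0,0,0,0],[0,0,0,0,0,0,0],[0,0,0,0,0,0,0],[0,0,0,0,0,0,0]]' 35
python3 -m jog '[[0,0,0,0,0,0.15,0],[0,0,0,0,0,0.15,0],[0,0,0,0,0,0.15,0],[0,0,0,0,0,0.15,0],[0,0,0,0,0,0.15,0],[0,0,0,0,0,0.15,0],[0,0,0,0,0,0.15,0],[0,0,0,0,0,0.15,0]]' 35; python3 -c "$M"
python3 -m jog '[[0,0,0,0,0,0.15,0],[0,0,0,0,0,0.15,0],[0,0,0,0,0,0.15,0],[0,0,0,0,0,0.15,0],[0,0,0,0,0,0.15,0],[0,0,0,0,0,0.15,0],[0,0,0,0,0,0.15,0],[0,0,0,0,0,0.15,0]]' 35; python3 -c "$M"
python3 -m jog '[[0,0,0,0,0,0.15,0],[0,0,0,0,0,0.15,0],[0,0,0,0,0,0.15,0],[0,0,0,0,0,0.15,0],[0,0,0,0,0,0.15,0]]' 35; python3 -c "$M"
python3 -m jog '[[0,0,0,0,0,0.15,0],[0,0,0,0,0,0.15,0],[0,0,0,0,0,0.15,0]]' 35; python3 -c "$M"
python3 -m jog '[[0,0,0,0,0,0.15,0],[0,0,0,0,0,0.15,0],[0,0,0,0,0,0.15,0]]' 35; python3 -c "$M"
python3 -m jog '[[0,0,0,0,0,0.15,0],[0,0,0,0,0,0.15,0],[0,0,0,0,0,0.15,0]]' 35; python3 -c "$M"
python3 - <<'E'
from h import *
delta(540.9,-175.4,189,86.85,False)
s=snap('scene'); crop(s,230,140,390,250,5,'pics/s30.png')
E
```

```text
clock: 62.85
eef_pos: [540.7, -175.1, 188.8]
eef_rot: [3.141, -0.0, -2.82]
wrist_force: [-0.5, 1.0, -1.6]
finger_gap: 49.3
clock: 63.65
eef_pos: [540.7, -175.1, 188.7]
eef_rot: [-3.141, -0.0, 2.257]
wrist_force: [0.5, 1.1, -2.3]
finger_gap: 49.7
mz -0.0028818611249607166
clock: 64.45
eef_pos: [540.6, -175.1, 188.7]
eef_rot: [-3.141, 0.0, 1.057]
wrist_force: [-1.8, 1.2, -2.2]
finger_gap: 49.2
mz 0.10335171766896058
clock: 64.95
eef_pos: [540.7, -175.1, 188.8]
eef_rot: [-3.141, 0.0, 0.307]
wrist_force: [-0.3, 0.9, -1.8]
finger_gap: 49.4
mz 0.02073439948282669
clock: 65.25
eef_pos: [540.7, -175.1, 188.8]
eef_rot: [-3.141, 0.001, -0.143]
wrist_force: [-1.6, 1.1, -1.6]
finger_gap: 49.5
mz 0.11142874916405016
clock: 65.55
eef_pos: [540.7, -175.1, 188.7]
eef_rot: [3.142, 0.001, -0.593]
wrist_force: [-1.5, 0.4, -1.5]
finger_gap: 49.2
mz 0.0671145122506477
clock: 65.85
eef_pos: [540.7, -175.1, 188.7]
eef_rot: [3.141, 0.0, -1.043]
wrist_force: [-1.2, 0.6, -1.0]
finger_gap: 49.0
mz 0.07237034479297921
tcp [ 540.7 -175.1  188.7] yaw -59.73 j6 2.24
shift cm now-axes [ 0.04 -0.   -0.03]
rz -2.558
shift cm after-turn axes -0.03 0.02 -0.03
```

View pics/s30.png

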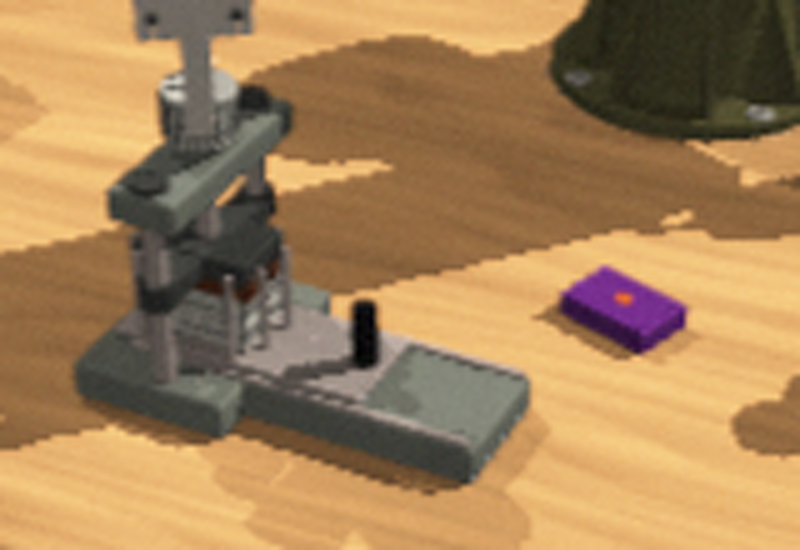

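```bash
python3 -m jog '[[0,0,0,0,0,0,70],[0,0,0,0,0,0,70],[0,0,0,0,0,0,70],[0,0,-1,0,0,0,70]]' 25
python3 -m jog '[[0,0,0,0,0,-0.15,70],[0,0,0,0,0,-0.15,70],[0,0,0,0,0,-0.15,70],[0,0,0,0,0,-0.15,70],[0,0,0,0,0,-0.15,70],[0,0,0,0,0,-0.15,70],[0,0,0,0,0,-0.15,70],[0,0,0,0,0,-0.15,70]]' 25
python3 -m jog '[[0,0,0,0,0,-0.15,70],[0,0,0,0,0,-0.15,70],[0,0,0,0,0,-0.15,70],[0,0,0,0,0,-0.15,70],[0,0,0,0,0,-0.15,70],[0,0,0,0,0,-0.15,70],[0,0,0,0,0,-0.15,70],[0,0,0,0,0,0,70]]' 25
python3 - <<'E'
from h import *
delta(540.9,-175.4,189,86.85,False)
s=snap('scene'); crop(s,250,150,310,210,10,'pics/s31.png')
s=snap('side'); crop(s,280,130,380,230,6,'pics/d31.png')
E
```

```text
clock: 66.3
eef_pos: [540.4, -175.1, 198.2]
eef_rot: [3.14, 0.001, -1.035]
wrist_force: [-0.6, 0.2, 1.0]
finger_gap: 65.8
clock: 67.1
eef_pos: [541.0, -175.3, 199.8]
eef_rot: [3.141, -0.001, 0.171]
wrist_force: [0.0, 0.5, -0.8]
finger_gap: 65.7
clock: 67.9
eef_pos: [541.0, -175.3, 199.7]
eef_rot: [3.141, 0.0, 1.217]
wrist_force: [0.9, -0.7, -0.3]
finger_gap: 66.0
tcp [ 541.  -175.3  199.7] yaw 69.74 j6 -0.02
shift cm now-axes [-0.01 -0.    1.07]
rz -0.299
shift cm after-turn axes -0.01 -0.01 1.07
```

View pics/s31.png

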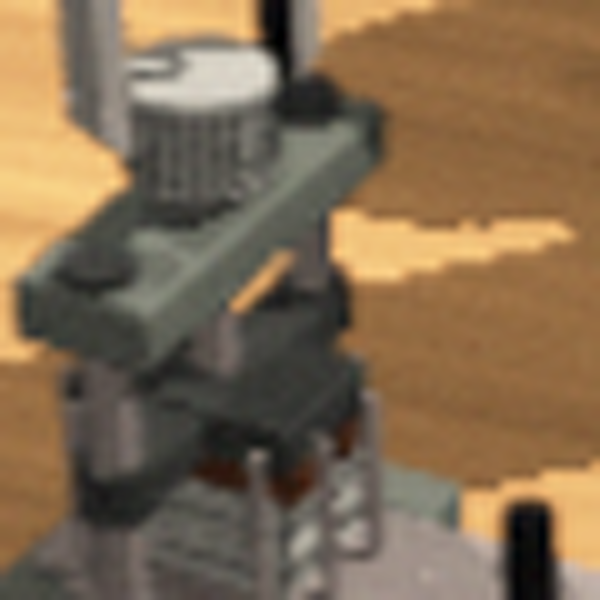

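View pics/d31.png

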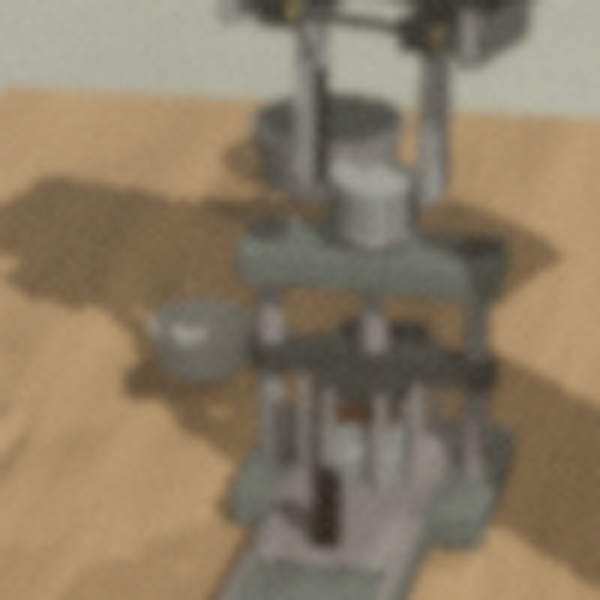

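```bash
cat > m.py <<'E'
from h import *
v=[]
for _ in range(3): v.append(monitor.read_state()["moment"][2]); vision.camera('side')
print("mz",np.round(v,3))
E
python3 - <<'E'
from h import *
s=snap('scene'); a=np.array([540.9,-175.4]); d=np.array([0.055,.9985]); n=np.array([.9985,-.055])
im=cv2.resize(s['color'][150:210,250:310],None,fx=10,fy=10,interpolation=cv2.INTER_CUBIC)
for z,col in((86,(0,255,0)),(90,(0,255,255)),(104,(255,0,255))):
  P=[tuple(((proj(s,[*(a+42*d+t*n),z])-[250,150]+.5)*10).astype(int).tolist()) for t in(-26,26)]
  cv2.line(im,P[0],P[1],col,1)
cv2.imwrite('pics/s32.png',im)
E
python3 -m jog '[[0,0,1,0,0,0,70],[0,0,0,0,0,0,0],[0,0,0,0,0,0,0],[0,0,0,0,0,0,0],[0,0,0,0,0,0,0]]' 35; python3 m.py
python3 -m jog '[[0,0,0,0,0,0.15,0],[0,0,0,0,0,0.15,0],[0,0,0,0,0,0.15,0],[0,0,0,0,0,0.15,0]]' 35; python3 m.py
python3 -m jog '[[0,0,0,0,0,0.15,0],[0,0,0,0,0,0.15,0],[0,0,0,0,0,0.15,0],[0,0,0,0,0,0.15,0]]' 35; python3 m.py
python3 -m jog '[[0,0,0,0,0,0.15,0],[0,0,0,0,0,0.15,0],[0,0,0,0,0,0.15,0],[0,0,0,0,0,0.15,0]]' 35; python3 m.py
python3 -m jog '[[0,0,0,0,0,0.15,0],[0,0,0,0,0,0.15,0],[0,0,0,0,0,0.15,0]]' 35; python3 m.py
```

```text
clock: 68.55
eef_pos: [540.7, -175.2, 188.7]
eef_rot: [-3.141, -0.0, 1.214]
wrist_force: [-0.8, -0.3, -2.5]
finger_gap: 49.3
mz [ 0.033 -0.022  0.026]
clock: 69.1
eef_pos: [540.6, -175.2, 188.7]
eef_rot: [-3.141, 0.0, 0.608]
wrist_force: [-1.5, 0.7, -1.7]
finger_gap: 49.4
mz [0.048 0.052 0.026]
clock: 69.65
eef_pos: [540.6, -175.1, 188.8]
eef_rot: [-3.141, 0.001, 0.013]
wrist_force: [-2.3, 0.6, -2.3]
finger_gap: 49.4
mz [ 0.077  0.073 -0.013]
clock: 70.2
eef_pos: [540.6, -175.1, 188.7]
eef_rot: [3.142, 0.001, -0.585]
wrist_force: [-2.3, 1.3, -2.5]
finger_gap: 49.4
mz [ 0.09  -0.018 -0.029]
clock: 70.65
eef_pos: [540.6, -175.1, 188.7]
eef_rot: [3.141, 0.0, -1.033]
wrist_force: [-2.5, 2.0, -2.9]
finger_gap: 49.3
mz [ 0.026 -0.025 -0.012]
```

View pics/s32.png

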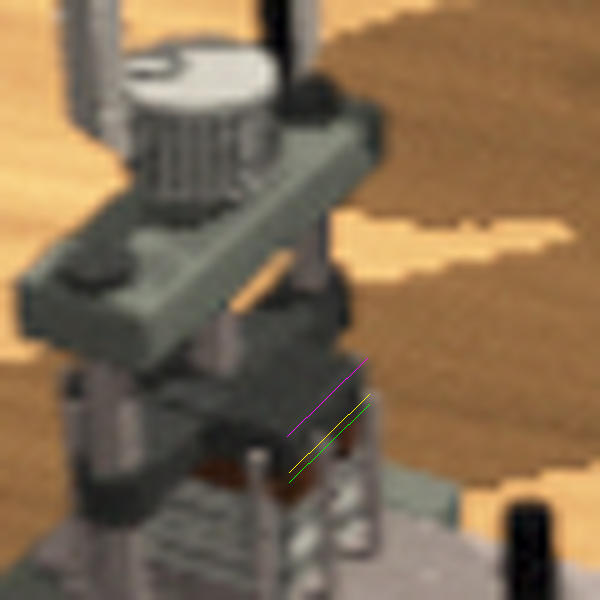

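```bash
python3 -m jog '[[0,0,0,0,0,0,70],[0,0,0,0,0,0,70],[0,0,0,0,0,0,70],[0,0,-2,0,0,0,70],[0,0,-5,0,0,0,70],[0,0,-5,0,0,0,70],[0,0,-3,0,0,0,100]]' 25
python3 - <<'E'
from h import *
s=snap('scene','pics/s33f.png'); im=cv2.resize(s['color'][150:210,250:310],None,fx=10,fy=10,interpolation=cv2.INTER_CUBIC)
o=cv2.imread('pics/s31.png'); cv2.imwrite('pics/s33.png',cv2.resize(np.hstack([o,im]),(800,400)))
E
```

```text
clock: 71.5
eef_pos: [541.1, -175.4, 343.3]
eef_rot: [-3.138, -0.004, -1.034]
wrist_force: [0.3, 1.0, 0.6]
finger_gap: 70.6
```

View pics/s33.png

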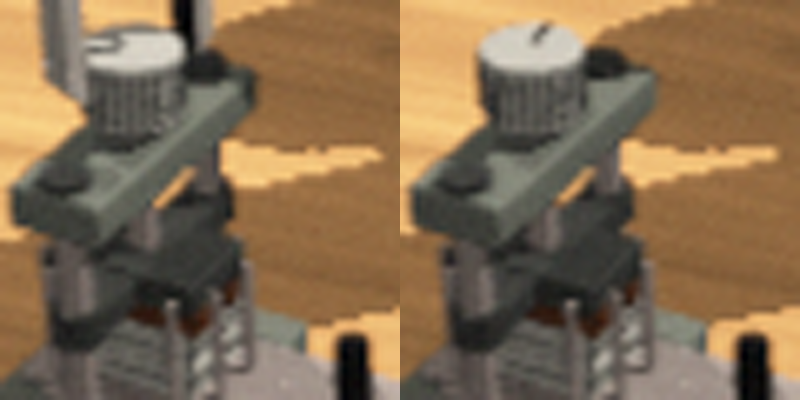

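View pics/s33f.png

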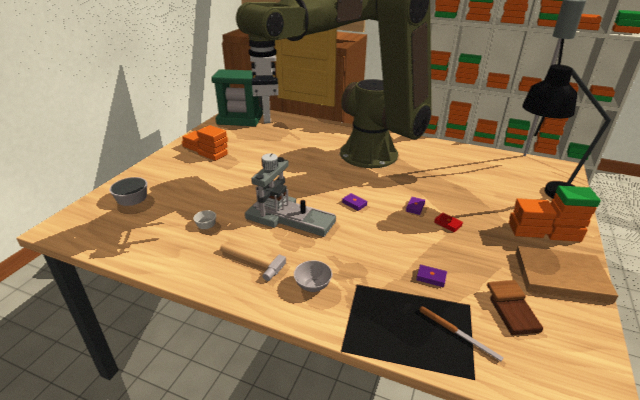

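```bash
python3 - <<'E'
from cell import order,monitor
print(monitor.read_state()['clock']); print(order.sign_off())
E
```

```text
71.55
the job is handed in; nothing more can be done
None
```

I made up the batch in the press and handed the job in at about 72 s, with the gripper clear above the press.

- **Frames and cover:** The bench held two aluminium frames; no third showed in any view. I pulled the tray fully out and stacked both flat between the pins with the cover board on top. One frame had been knocked aside during the run, so I measured its position again before picking it up.
- **Tray:** I pushed it home until it hit the stop, at about 18 N and at the handle position I had computed. The handle had not moved in the later camera views.
- **Knob and platen:** I turned the knob clockwise in five grips, about 20 rad in all; the platen needed about 17 rad to reach the stack. During the last 2.2 rad the knob mark moved while the platen stayed on the cover (underside about 86–88 mm up), so the clutch slipped. The wrist torque near the end was noisy, from about 0 to 0.11 Nm. It fits the roughly 0.075 Nm slip torque only loosely, so I relied on the pictures.
- **Slips along the way:** The tray was already about 56 mm out at the start. My first pull therefore reached the stop early and the fingers slid off the handle. I took that for a lost grip and pulled once more against the stop, with no visible effect.
- **Other objects:** In the last scene picture the bowl, hammer, tub and the purple and red look-alikes were where they had been at the start.

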